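Lock the routers' end tabs in the closing jig

ROBOT

A 6-joint arm with a two-finger parallel gripper is mounted at the origin on the work surface. World frame = base frame: x ahead of the robot, y to its left, z up, the work surface at z = 0. Lengths are in mm, angles in rad, forces in N, time in s.
With the tool pointing down it reaches from about 400 to 925 mm from the base axis. Payload 12.5 kg.
Tool frame: the origin (TCP) lies midway between the tips of the shut fingers; the grasp point (between the pads) lies 19 mm behind it; z points along the fingers, y is the line along which they close (so a half turn about z gives the same grasp; the last joint's range is limited). The gripper opens to 95 mm and grips with 3 to 60 N. Pads are 20 mm wide; open, the fingers measure 119 mm over their backs; the gripper's body (75 mm by 180 mm) begins 59 mm behind the grasp point.
Start: joints at [-1.338, 0.491, 1.559, -0, 1.092, -0.106], TCP at [207.746, -589.482, 214.661] pointing down, gripper open.
Joint ranges: [-3.1, 3.1], [-0.84, 2.19], [0.05, 2.79], [-1.13, 4.28], [0.06, 2.93], [-2.69, 2.69]. Speed limits (rad/s): [2.22, 2.22, 2.79, 3.14, 3.14, 3.14].

INTERFACE

Orientations are given as [roll, pitch, yaw] about the fixed x, y, z axes, in that order (R = Rz(yaw) Ry(pitch) Rx(roll)).
In Python, from cell import env gives the robot as it stands.
- The arm moves only by the tool carry_out, never from a script. Its argument "series" is a list of rows, each a list of 4 numbers: the shift along the world's x, y, z normalised to -1 to 1, where 1 is 5 cm, then the turn about the world's z normalised to -1 to 1, where 1 is 6 degrees. In form: [[x, y, z, turn], ...]. A call has exactly 5 rows; each row shifts and turns the commanded pose from where the row before left it; what a row does not reach is not made up. A row lasts 1/10 s, in which the tool goes at most 50 mm and 8.59 degrees, less where a joint would pass 70% of its speed; a pose out of reach is approached as far as the arm can. A call with a number of a shift or a turn outside -1 to 1 is refused whole. A call with a gripper value outside its range is refused whole. "fingers" is the closure, from -1 (fully open) to 1 (shut), set as the call begins (left out, the last holds). The fingers move at their own pace and stop on an object; the grip force is fixed at half the most. Time passes only in rows, so rows that do not move let the fingers close, or fill a call up. It gives the time, the measured TCP pose, the force, the opening and the grip force at its end, in the units of the state.
- env.state(): the state, without advancing time (a new reading comes with each control period).
- env.read_camera(name): name is "scene" or "top"; returns the picture (384x512x3 uint8, red, green, blue); there is no depth.
- env.calibration(name): a dict with "K" (3x3 intrinsics, pixels), "dist" ([k1, k2, p1, p2, k3] as OpenCV has them; the pictures are not rectified), "pose" (4x4, takes a point from camera to world coordinates). Camera axes: x right, y down, z forward; pixel columns grow to the right and rows downward; lengths in mm; the calibration is good to about 2 mm. A picture is of the moment at which its call begins. calibration takes no time and is no camera call.
- env.job_done(): hands the job in; it is judged then, once.
Trained networks look in the newest picture that a camera, given by its name, has taken for a name from the list of things; names that differ only in an ending like _2 or _b are one class to them, and where a whole thing is asked for, a point or a joint stands for the part that bears it (a point fixed in the world has none). Each returns a list of dicts, best first, with "conf" (0 to 1); they miss things now and then, are a little off and sometimes report something else, mostly with a low value. They report only what shows in the picture. A call takes as long as a camera call. They do not tell look-alikes from the thing itself.
- env.look_for(camera, label): "position" ([row, column] as shares, 0 to 1, of the picture: columns of its width, rows of its height, amid what is visible of it).
The state is a dict: "t": time; "joints": joint angles; "qvel": joint speeds; "tau": joint torques, N m; "eef_pos": TCP position; "tcp_rot": TCP orientation; "ft_force": force on the tool from outside, world axes, zero at the start; "moment": the same for the moment, N m; "opening": opening from 0.0 (shut) to 1.0 (fully open); "grip_force": force on a finger pad.
Only numpy, scipy, OpenCV 4.12 (cv2) and the standard library are available. Lean on these libraries where they do the work, as an engineer would, in place of code of your own. Each camera call takes 0.05 s, during which the arm holds its last target. There are 200 camera calls.

TASK

First take the scraper block and wipe the loose plastic chips off the jig's bed into the trough alongside it. Then close every router: on the clean bed, push one end fully home against the bracket so that its tongue drives that end's locking tab in, turn the router round and do the other end the same way. Finish with all the routers lying right way up on the rubber mat, the chips in the trough and the scraper standing back on its rest pad, without disturbing the other things on the bench.

Things in the scene. Friction and masses are not known exactly. Their poses are not given: they have to be found in the camera images.
- jig: Fixed closing jig: bed 230 (x) x 170 (y) x 30 mm high, origin at the centre of its underside. Along its -y side a catch trough: y -85 to -161, floor at z 3, walls to z 26. At its +x end a bent bracket: upright plate 76 wide, z 30 to 72, front face (to -x) at x 100; from it a tongue 7 mm wide at y 0, z 33 to 63, sticks out 12 mm to -x. Routers are pushed along +x against it.
- scraper: Wooden scraper block: foot 160 (x) x 40 (y) x 30 mm high, on it a handle 80 (x) x 26 (y), z 29 to 65. Origin at the centre of the underside.
- rest: The scraper's rest: fixed thin rubber pad 200 (x) x 100 (y) x 4 mm. Origin at the centre of its underside.
- mat: Fixed rubber mat for finished routers, 180 (x) x 280 (y) x 4 mm thick. Origin at the centre of its underside. Three routers fit side by side along its y.
- router1: Small white router, 120 (x) x 60 (y) x 36 mm high, perforated top, row of blue lamps near its end a (+x). Origin at the centre of its underside. Each end (a: +x, b: -x) has a full-height notch 14 mm wide in its middle with a grey locking tab in it, 3 mm inside the end face when open, 12 mm when home. May be absent.
- router1_tab_a (a joint): Locking tab in end a of router1: travel inward in m, 0 open, 0.009 when the router's end face is flush on the bracket (limit 0.012). Stiff (about 5 N), stays where it is pushed.
- router1_tab_b (a joint): Locking tab in end b of router1: travel inward in m, 0 open, 0.009 when the router's end face is flush on the bracket (limit 0.012). Stiff (about 5 N), stays where it is pushed.
- router2: Small white router, 120 (x) x 60 (y) x 36 mm high, perforated top, row of blue lamps near its end a (+x). Origin at the centre of its underside. Each end (a: +x, b: -x) has a full-height notch 14 mm wide in its middle with a grey locking tab in it, 3 mm inside the end face when open, 12 mm when home. May be absent.
- router2_tab_a (a joint): Locking tab in end a of router2: travel inward in m, 0 open, 0.009 when the router's end face is flush on the bracket (limit 0.012). Stiff (about 5 N), stays where it is pushed.
- router2_tab_b (a joint): Locking tab in end b of router2: travel inward in m, 0 open, 0.009 when the router's end face is flush on the bracket (limit 0.012). Stiff (about 5 N), stays where it is pushed.
- router3: Small white router, 120 (x) x 60 (y) x 36 mm high, perforated top, row of blue lamps near its end a (+x). Origin at the centre of its underside. Each end (a: +x, b: -x) has a full-height notch 14 mm wide in its middle with a grey locking tab in it, 3 mm inside the end face when open, 12 mm when home. May be absent.
- router3_tab_a (a joint): Locking tab in end a of router3: travel inward in m, 0 open, 0.009 when the router's end face is flush on the bracket (limit 0.012). Stiff (about 5 N), stays where it is pushed.
- router3_tab_b (a joint): Locking tab in end b of router3: travel inward in m, 0 open, 0.009 when the router's end face is flush on the bracket (limit 0.012). Stiff (about 5 N), stays where it is pushed.
- chip1: Loose snapped-off white plastic piece 36 x 14 x 8 mm; origin at its centre. May be absent.
- chip2: Loose snapped-off white plastic piece 36 x 14 x 8 mm; origin at its centre. May be absent.
- chip3: Loose snapped-off white plastic piece 36 x 14 x 8 mm; origin at its centre. May be absent.
- chip4: Loose snapped-off white plastic piece 36 x 14 x 8 mm; origin at its centre. May be absent.
- chip5: Loose snapped-off white plastic piece 36 x 14 x 8 mm; origin at its centre. May be absent.
- antenna: Bystander, loose: loose white flat aerial, 190 mm long, 24 mm wide.
- driver: Bystander, loose: screwdriver 170 mm.
- tape: Bystander, loose: black tape roll, 90 mm across.
- adapter: Bystander, loose: black mains adapter block 75 x 45 x 35.
- cleaner: Bystander, loose: bottle 50 mm across, 130 mm tall.
- mug: Bystander, loose: white mug 76 mm across, 90 mm tall.
There are look-alikes about, which are no part of the job. Leave any orange look-alike of the router2 alone.

How it is judged (in metres and radians):
On the way, in this order (a step that is already met when the one before it is completed fails the run):
1. the scraper is set down to the jig's bed, no tab pushed in yet (z of scraper in the frame of jig between 0.025 and 0.045 m and y of scraper in the frame of jig between -0.12 and 0.125 m and x of scraper in the frame of jig between -0.12 and 0.12 m and value of joint each of router1_tab_a, router1_tab_b, router2_tab_a, router2_tab_b, router3_tab_a, router3_tab_b below 0.004 m), for 0.1 s.
2. all chips lie in the trough, no tab pushed in yet (z of each of chip1, chip2, chip3, chip4, chip5 in the frame of jig below 0.025 m and y of chip1 in the frame of jig between -0.167 and -0.083 m and x of chip1 in the frame of jig between -0.117 and 0.117 m and y of chip2 in the frame of jig between -0.167 and -0.083 m and x of chip2 in the frame of jig between -0.117 and 0.117 m and y of chip3 in the frame of jig between -0.167 and -0.083 m and x of chip3 in the frame of jig between -0.117 and 0.117 m and y of chip4 in the frame of jig between -0.167 and -0.083 m and x of chip4 in the frame of jig between -0.117 and 0.117 m and y of chip5 in the frame of jig between -0.167 and -0.083 m and x of chip5 in the frame of jig between -0.117 and 0.117 m and value of joint each of router1_tab_a, router1_tab_b, router2_tab_a, router2_tab_b, router3_tab_a, router3_tab_b below 0.004 m), for 0.2 s.
3. both tabs of every router are pushed home (value of joint each of router1_tab_a, router1_tab_b, router2_tab_a, router2_tab_b, router3_tab_a, router3_tab_b above 0.0065 m), for 0.2 s.
At the end, for the whole second after the job is handed in: Every chip inside the trough, below 25 mm; both tabs of every router in by over 6.5 mm; every router at rest on the mat, upright within 0.1 rad, its centre 28 mm or more inside the edges; the scraper upright at rest on its pad, centres within 45 mm (all of step 3 and z of each of chip1, chip2, chip3, chip4, chip5 in the frame of jig below 0.025 m and y of chip1 in the frame of jig between -0.167 and -0.083 m and x of chip1 in the frame of jig between -0.117 and 0.117 m and y of chip2 in the frame of jig between -0.167 and -0.083 m and x of chip2 in the frame of jig between -0.117 and 0.117 m and y of chip3 in the frame of jig between -0.167 and -0.083 m and x of chip3 in the frame of jig between -0.117 and 0.117 m and y of chip4 in the frame of jig between -0.167 and -0.083 m and x of chip4 in the frame of jig between -0.117 and 0.117 m and y of chip5 in the frame of jig between -0.167 and -0.083 m and x of chip5 in the frame of jig between -0.117 and 0.117 m and x of router1 in the frame of mat between -0.062 and 0.062 m and y of router1 in the frame of mat between -0.112 and 0.112 m and z of router1 in the frame of mat between 0 and 0.01 m and angle between each of router1, router2, router3, scraper's own z axis and vertical below 0.1 rad and linear speed of each of router1, router2, router3, scraper below 0.02 m/s and x of router2 in the frame of mat between -0.062 and 0.062 m and y of router2 in the frame of mat between -0.112 and 0.112 m and z of router2 in the frame of mat between 0 and 0.01 m and x of router3 in the frame of mat between -0.062 and 0.062 m and y of router3 in the frame of mat between -0.112 and 0.112 m and z of router3 in the frame of mat between 0 and 0.01 m and horizontal distance between scraper and rest below 0.045 m and z of scraper in the frame of rest below 0.01 m); the robot touches nothing.
It fails at once if a bystander was moved by more than 50 mm (distance of any of antenna, driver, tape, adapter, cleaner, mug from where it was at the start of the episode above 0.05 m).
Of router1, router2, router3 only 2 to 3 are there at a start; the rules pass over those that are not, and their reading is None.
Of chip1, chip2, chip3, chip4, chip5 only 3 to 5 are there at a start; the rules pass over those that are not, and their reading is None.
At some moment in a run one of router1, router2, router3, scraper may be knocked a few centimetres aside while the robot is not near it.
Once in a run the grip may slacken for a moment while it holds something.
It also fails if it takes over 210 s, if anything falls off the work surface, if the arm or the gripper's body presses on something with over 40 N, if the wrist force passes 120 N, or if a joint passes its speed limit or range.

## Working session

There is one attempt and no reset: what is moved stays moved. The work goes in short steps, Python scripts to look and compute and a tool call to move; the robot and the scene stay as the last step left them, time stands still between calls to the robot, and variables do not carry over. Pictures are saved under pics/ and viewed, at most 14 in all, crops included, and the job is handed in when it is done.

Besides the shell and the picture viewer there is one more tool, called after "Emit:" as a command line: name --pt "numbers of a row" for each row, then --argument value for the rest. carry_out: Moves the arm, as the interface text tells. Its arguments: {"type":"object","properties":{"series":{"type":"array","items":{"type":"array","items":{"type":"number","minimum":-1,"maximum":1}}},"fingers":{"type":"number"}},"required":["series"]}

```bash
ls; mkdir -p pics
cat > h.py <<'E'
import numpy as np, cv2
from cell import env
def ray(cam,uv):
    c=env.calibration(cam);K=np.array(c["K"],float);d=np.array(c["dist"],float);P=np.array(c["pose"],float)
    p=cv2.undistortPoints(np.array(uv,float).reshape(-1,1,2),K,d).reshape(-1,2)
    r=np.c_[p,np.ones(len(p))]@P[:3,:3].T
    return P[:3,3],r
def at(cam,uv,z):
    o,r=ray(cam,uv); s=(z-o[2])/r[:,2]
    return o+r*s[:,None]
def px(cam,X):
    c=env.calibration(cam);K=np.array(c["K"],float);d=np.array(c["dist"],float);P=np.linalg.inv(np.array(c["pose"],float))
    return cv2.projectPoints(np.array(X,float).reshape(-1,1,3),cv2.Rodrigues(P[:3,:3])[0],P[:3,3],K,d)[0].reshape(-1,2)
def snap(cam,name):
    im=env.read_camera(cam); cv2.imwrite('pics/'+name,im[:,:,::-1]); return im
E
python3 - <<'E'
from h import *
a=snap('top','top0.png'); b=snap('scene','sc0.png')
s=env.state(); print({k:np.round(v,3) for k,v in s.items()})
for c in('top','scene'): print(c,np.round(env.calibration(c)['pose'],2),env.calibration(c)['K'])
for l in('jig','scraper','rest','mat','router1','chip1'):
    for q in env.look_for('top',l):
        r,cc=q['position']; uv=[cc*512,r*384]
        print(l,round(q['conf'],2),np.round(uv),np.round(at('top',[uv],30 if l!='mat' else 4)[0]))
E
```

```text
pics
{'t': np.float64(0.1), 'joints': array([-1.338,  0.491,  1.559, -0.   ,  1.092, -0.106]), 'qvel': array([ 0.   , -0.   , -0.002, -0.002, -0.   ,  0.002]), 'tau': array([ 3.0000e-03, -6.1363e+01, -2.5861e+01,  6.9000e-02,  4.7000e-02,
       -0.0000e+00]), 'eef_pos': array([ 207.698, -589.267,  214.145]), 'tcp_rot': array([-3.141, -0.   ,  0.339]), 'ft_force': array([ 0.085, -0.349,  0.037]), 'moment': array([ 0.012,  0.01 , -0.02 ]), 'grip_force': np.float64(0.0), 'opening': np.float64(0.997)}
top [[ 1.20000e-01 -9.70000e-01  2.10000e-01  2.92560e+02]
 [-9.90000e-01 -1.20000e-01  3.00000e-02  7.11100e+01]
 [-0.00000e+00 -2.10000e-01 -9.80000e-01  1.16718e+03]
 [ 0.00000e+00  0.00000e+00  0.00000e+00  1.00000e+00]] [[407.06147551   0.         255.8509359 ]
 [  0.         407.06147551 188.52302455]
 [  0.           0.           1.        ]]
scene [[-6.30000e-01  5.40000e-01 -5.50000e-01  1.26321e+03]
 [ 7.70000e-01  4.50000e-01 -4.40000e-01  6.72690e+02]
 [ 1.00000e-02 -7.10000e-01 -7.00000e-01  9.80280e+02]
 [ 0.00000e+00  0.00000e+00  0.00000e+00  1.00000e+00]] [[385.47721733   0.         264.10330454]
 [  0.         385.47721733 190.47995941]
 [  0.           0.           1.        ]]
jig 0.65 [301. 189.] [548. -24.  30.]
scraper 0.79 [182. 244.] [351. 287.  30.]
rest 0.93 [173. 234.] [377. 316.  30.]
mat 0.91 [426. 212.] [ 531. -385.    4.]
router1 0.94 [197. 154.] [615. 286.  30.]
router1 0.78 [101. 158.] [568. 558.  30.]
router1 0.73 [ 93. 257.] [287. 524.  30.]
router1 0.72 [127. 206.] [437. 457.  30.]
router1 0.6 [163. 176.] [537. 373.  30.]
chip1 0.74 [239. 116.] [747. 180.  30.]
chip1 0.49 [296. 207.] [496. -15.  30.]
chip1 0.4 [277. 202.] [503.  39.  30.]
```

Run:
```python
import cv2
a=cv2.imread('pics/top0.png')
cv2.imwrite('pics/top0b.png',cv2.resize(a,(800,600),interpolation=cv2.INTER_CUBIC))
```

```text
(no output)
```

View pics/top0b.png

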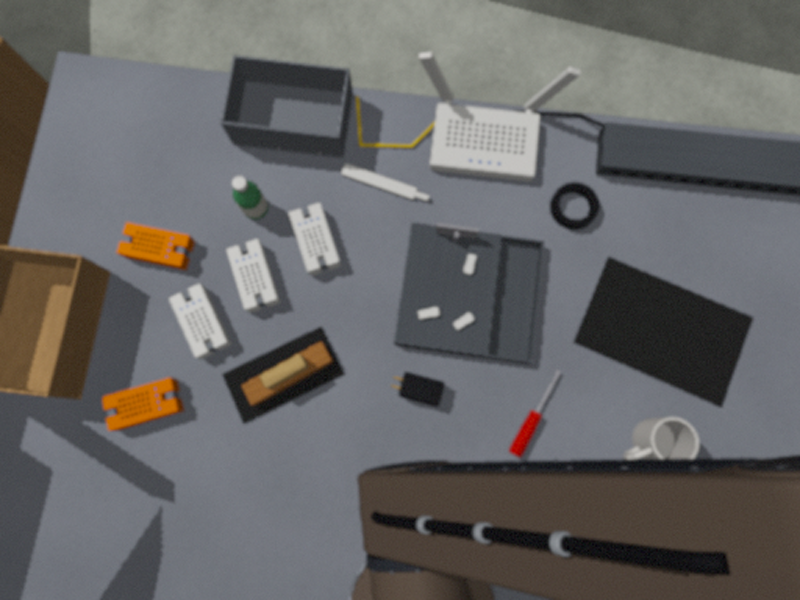

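View pics/sc0.png

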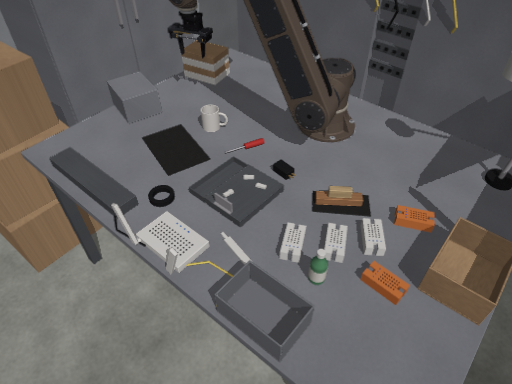

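The top picture (800x600) shows three white routers at (314,238), (252,274) and (198,320). There are orange look-alikes at (155,245) and (141,404), and a big white modem at (487,142). The scraper is on its rest at (283,368), the jig at (470,292) with three chips on its bed, and the mat at (663,332). I'll enlarge the jig and the router area to confirm and measure.

Run:
```python
import cv2,numpy as np
a=cv2.imread('pics/top0.png')
j=cv2.resize(a[135:240,245:355],None,fx=5.5,fy=5.5,interpolation=cv2.INTER_CUBIC)
j=cv2.convertScaleAbs(j,alpha=1.8)
cv2.imwrite('pics/j0.png',j)
r=cv2.resize(a[110:280,60:235],None,fx=3.5,fy=3.5,interpolation=cv2.INTER_CUBIC); cv2.imwrite('pics/r0.png',r)
print(j.shape,r.shape)
```

```text
(578, 605, 3) (595, 612, 3)
```

View pics/j0.png

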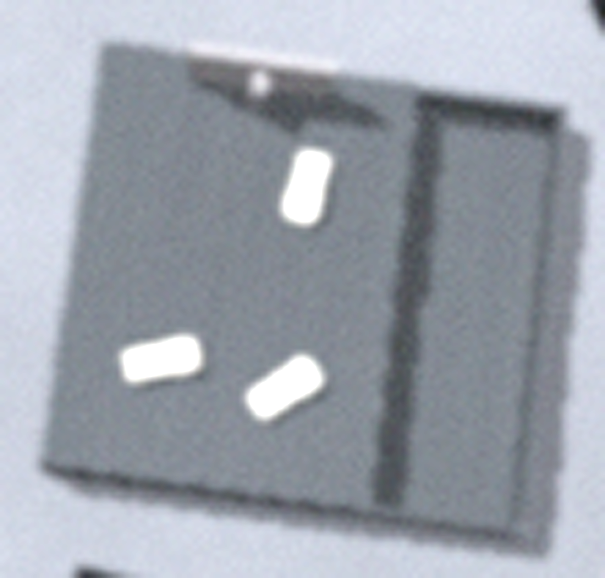

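View pics/r0.png

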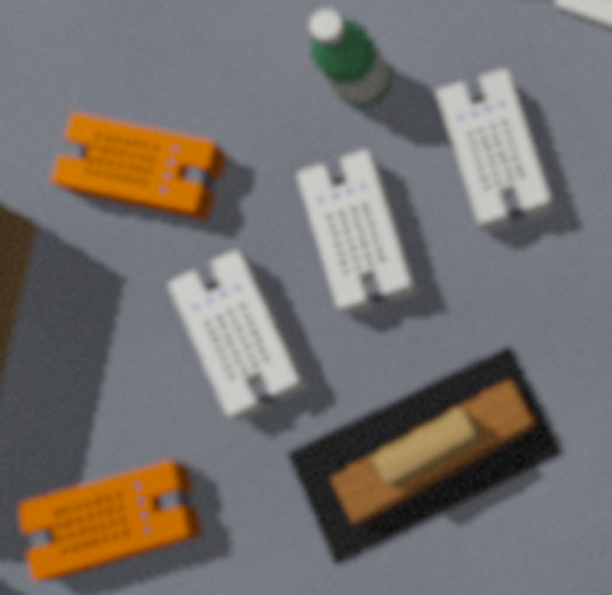

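The crops confirm three white routers with notched ends and blue lamps, all with lamps (end a) at the far, +x end. Both orange ones are look-alikes to leave alone. The jig's +x end and bracket point away from the robot, and three chips lie on the bed. Next I'll fit poses.

```bash
cat >> h.py <<'E'
from scipy.optimize import minimize
def box(L,W,z0,z1,x,y,a):
    c,s=np.cos(a),np.sin(a)
    return [[x+c*p*L/2-s*q*W/2,y+s*p*L/2+c*q*W/2,z] for p in(-1,1) for q in(-1,1) for z in(z0,z1)]
def fitmask(cam,m,boxes,p0):
    S=4; M=cv2.resize(m.astype(np.float32),None,fx=S,fy=S,interpolation=cv2.INTER_LINEAR)
    def f(p):
        R=np.zeros(M.shape,np.uint8)
        for b in boxes:
            h=cv2.convexHull(((px(cam,box(*b,*p))+.5)*S-.5).astype(np.float32))
            cv2.fillConvexPoly(R,np.round(h*16).astype(np.int32),1,shift=4)
        return np.abs(R-M).sum()/S/S
    best=min((minimize(f,np.array(p0)+d,method='Nelder-Mead',options=dict(initial_simplex=np.array(p0)+d+np.array([[0,0,0],[8,0,0],[0,8,0],[0,0,.15]]),xatol=.05,fatol=.05)) for d in np.array([[0,0,0],[5,-5,.1],[-5,5,-.1]])),key=lambda r:r.fun)
    return best.x,best.fun
def white(im,v=150):
    h=cv2.cvtColor(im,cv2.COLOR_RGB2HSV); return ((h[...,2]>v)&(h[...,1]<45)).astype(np.uint8)
def comp(m,uv,r=3,close=5):
    m=cv2.morphologyEx(m,cv2.MORPH_CLOSE,np.ones((close,close),np.uint8))
    n,l,st,ce=cv2.connectedComponentsWithStats(m)
    i=1+np.argmin(np.hypot(*(ce[1:]-uv).T)+1000*(st[1:,4]<15)); return (l==i),st[i,4],ce[i]
def router(im,cam,uv,a0,z=0,v=150):
    m,A,ce=comp(white(im,v),uv,close=7)
    g=at(cam,[ce],z+25)[0]
    return fitmask(cam,m,[(120,60,z+0,z+36)],[g[0],g[1],a0]),A
E
python3 - <<'E'
from h import *
im=cv2.imread('pics/top0.png')[:,:,::-1].copy()
up=lambda U,f,o:(np.array(U,float)+.5)/f-.5+o
J=up([[104,42],[45,466],[418,90],[385,505],[560,105],[515,530]],5.5,[245,135])
P=at('top',J,30); P[4:]=at('top',J[4:],26); print('jig',np.round(P,1)); 
t=up([[262,83]],5.5,[245,135]); print('tongue',at('top',t,63)); print('brk',at('top',up([[190,48],[338,68]],5.5,[245,135]),72))
ch=up([[307,187],[161,358],[285,387]],5.5,[245,135]); print('chips',np.round(at('top',ch,36)))
print('mat',np.round(at('top',np.array([[611,258],[751,318],[721,405],[576,342]])*.64,4)))
print('rest',np.round(at('top',up([[290,455],[512,348],[560,452],[337,562]],3.5,[60,110]),4)))
print('handle',np.round(at('top',up([[375,465],[465,408],[477,432],[393,487]],3.5,[60,110]),65)))
print('val',im[150:156,195:200].mean())
for u,v,a in((314,238,0),(252,274,0),(198,320,0)):
    print(router(im,'top',np.array([u,v])*.64,a))
h=cv2.cvtColor(im,cv2.COLOR_RGB2HSV); m=((h[...,1]>70)&(h[...,2]>70)&(h[...,0]<40)).astype(np.uint8)
m,A,ce=comp(m,np.array([283,370])*.64); print(A,fitmask('top',m,[(160,40,4,34),(80,26,33,69)],[351,287,-1.2]))
for l in ('cleaner','adapter','driver','mug','tape','antenna'):
    q=env.look_for('top',l)[:1]
    for k in q:
        r,c=k['position']; print(l,round(k['conf'],2),np.round(at('top',[[c*512,r*384]],20)[0]))
E
```

```text
jig [[ 673.4   99.3   30. ]
 [ 444.3  101.8   30. ]
 [ 667.4  -68.7   30. ]
 [ 446.1  -72.3   30. ]
 [ 669.7 -144.3   26. ]
 [ 442.2 -139.4   26. ]]
tongue [[650.44266682  15.18585869  63.        ]]
brk [[661.56706331  54.1879641   72.        ]
 [660.23656765 -21.97386739  72.        ]]
chips [[606. -15.  36.]
 [506.  50.  36.]
 [499. -15.  36.]]
mat [[ 658. -281.    4.]
 [ 575. -538.    4.]
 [ 410. -487.    4.]
 [ 491. -227.    4.]]
rest [[352. 406.   4.]
 [461. 241.   4.]
 [381. 189.   4.]
 [273. 353.   4.]]
handle [[349. 322.  65.]
 [401. 261.  65.]
 [384. 249.  65.]
 [334. 306.  65.]]
val 179.2111111111111
((array([6.27198701e+02, 2.80635472e+02, 4.40261244e-01]), np.float64(101.748046875)), np.int32(858))
((array([5.41929804e+02, 3.84529877e+02, 4.58145341e-01]), np.float64(102.50390625)), np.int32(906))
((array([444.23251784, 465.81791287,   0.60484421]), np.float64(123.16796875)), np.int32(965))
941 (array([369.25862046, 289.12451464,  -0.92545551]), np.float64(60.013671875))
cleaner 0.84 [690. 412.  20.]
adapter 0.86 [377.  44.  20.]
driver 0.58 [ 324. -148.   20.]
tape 0.65 [541. 377.  20.]
antenna 0.96 [752. 166.  20.]
```

Run:
```python
from h import *
im=cv2.imread('pics/top0.png')[:,:,::-1].copy()
up=lambda U,f,o:(np.array(U,float)+.5)/f-.5+o
for C in ([[436,90],[508,68],[550,205],[480,225]],[[296,172],[368,150],[412,288],[341,309]],[[168,288],[238,251],[300,382],[230,416]]):
    p=at('top',up(C,3.5,[60,110]),36)[:,:2]
    d=(p[0]+p[1]-p[2]-p[3])/2; w=(p[0]+p[3]-p[1]-p[2])/2
    print(np.round(p.mean(0),1),'L',np.linalg.norm(d),'W',np.linalg.norm(w),'yaw',np.arctan2(d[1],d[0]),np.arctan2(-w[0],w[1]))
o=cv2.resize(im,None,fx=4,fy=4,interpolation=cv2.INTER_CUBIC)
for p,c in(((627.2,280.6,.44),(255,0,0)),((541.9,384.5,.458),(255,0,0)),((444.2,465.8,.605),(255,0,0))):
    h=cv2.convexHull(((px('top',box(120,60,0,36,*p))+.5)*4-.5).astype(np.float32)); cv2.polylines(o,[h.astype(int)],True,c,1)
for b in((160,40,4,34),(80,26,33,69)):
    h=cv2.convexHull(((px('top',box(*b,369.3,289.1,-.925))+.5)*4-.5).astype(np.float32)); cv2.polylines(o,[h.astype(int)],True,(0,255,0),1)
for p in((558,15.5,-.01),):
    h=((px('top',np.array(box(230,170,30,30,*p))[[0,2,6,4]])+.5)*4-.5); cv2.polylines(o,[h.astype(int)],True,(0,255,0),1)
o=o[440:1120,240:1440]; cv2.imwrite('pics/ov.png',cv2.resize(o,(800,453),interpolation=cv2.INTER_AREA)[:,:,::-1])
```

```text
[621.  276.5] L 123.43533603341257 W 60.92749616610453 yaw 0.44401696840744975 0.4273717075148823
[537.1 378.3] L 122.82156756512363 W 60.0228215077379 yaw 0.47143542496169555 0.4310212418785527
[440.  458.6] L 119.49426142964442 W 60.97330654384872 yaw 0.6165258648781317 0.6169189346273808
```

View pics/ov.png

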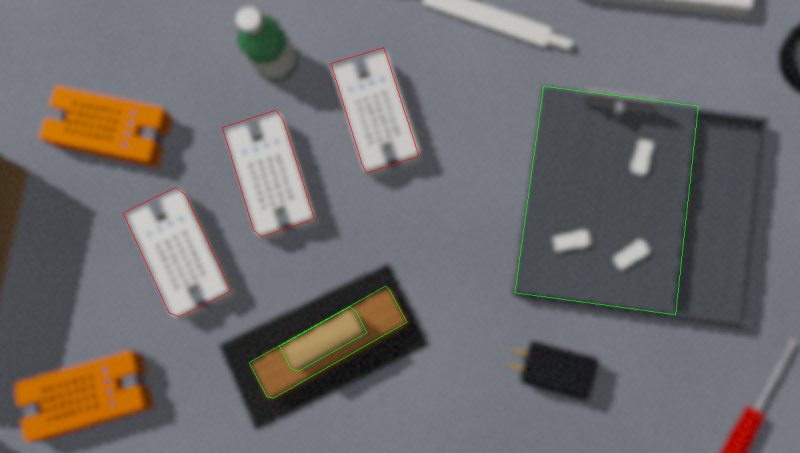

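The overlay silhouettes match, but the sides facing the camera are in shadow and fall outside the mask. I'll refit using the top faces only.

```bash
sed -i 's/\[(120,60,z+0,z+36)\]/[(120,60,z+36,z+36)]/' h.py
python3 - <<'E'
from h import *
im=cv2.imread('pics/top0.png')[:,:,::-1].copy()
for v in (140,155):
  for u,w,a in((314,238,.44),(252,274,.45),(198,320,.6)):
    r=router(im,'top',np.array([u,w])*.64,a,v=v); print(np.round(r[0][0],3),r[0][1],r[1])
h=cv2.cvtColor(im,cv2.COLOR_RGB2HSV)
for v in(70,110):
  m=((h[...,1]>70)&(h[...,2]>v)&(h[...,0]<40)).astype(np.uint8)
  m,A,ce=comp(m,np.array([283,370])*.64); print(A,fitmask('top',m,[(160,40,34,34),(80,26,69,69)],[365,287,-.92]))
# handle only: brighter, less saturated
u=cv2.cvtColor(im,cv2.COLOR_RGB2HSV)[225:250,160:215]
m=((h[...,1]>50)&(h[...,1]<140)&(h[...,2]>140)&(h[...,0]<40)).astype(np.uint8)
m,A,ce=comp(m,np.array([283,370])*.64,close=3); print('handle',A,fitmask('top',m,[(80,26,69,69)],[365,287,-.92]))
E
```

```text
[6.23144e+02 2.78140e+02 4.28000e-01] 78.138671875 909
[5.39066e+02 3.80959e+02 4.59000e-01] 81.330078125 950
[441.788 460.733   0.603] 92.623046875 1003
[6.22963e+02 2.78159e+02 4.42000e-01] 52.41015625 850
[5.38381e+02 3.80582e+02 4.60000e-01] 50.671875 890
[441.75  460.966   0.603] 59.6875 947
941 (array([368.20414927, 287.25255302,  -0.92575902]), np.float64(85.494140625))
690 (array([368.86465117, 287.61309968,  -0.92699239]), np.float64(185.57421875))
handle 244 (array([368.37607209, 288.69837303,  -0.92173122]), np.float64(54.21484375))
```

Scraper at (368,287) with yaw −0.925, jig at about (558,15.5) with yaw ≈ 0, mat centre about (533,−383) with yaw −0.312. Moving over the scraper.

Emit:
carry_out --pt "0.68 0.78 0 1" --pt "0.68 0.78 0 1" --pt "0.68 0.78 0 1" --pt "0.68 0.78 0 1" --pt "0.68 0.78 0 1" --fingers -1

```text
t: 1.2
eef_pos: [373.0, -399.5, 214.9]
tcp_rot: [3.141, 0.0, 0.866]
ft_force: [0.1, 0.1, -0.8]
opening: 1.0
grip_force: 0.0
```

Emit:
carry_out --pt "0.68 0.78 0 1" --pt "0.68 0.78 0 1" --pt "0.68 0.78 0 1" --pt "0.68 0.78 0 1" --pt "0.68 0.78 0 1"

```text
t: 1.7
eef_pos: [537.4, -210.8, 214.9]
tcp_rot: [3.141, 0.0, 1.39]
ft_force: [0.2, 0.0, 0.2]
opening: 1.002
grip_force: 0.0
```

Emit:
carry_out --pt "-0.36 0.97 0 0.8" --pt "-0.36 0.97 0 0.8" --pt "-0.36 0.97 0 0.8" --pt "-0.36 0.97 0 0.8" --pt "-0.36 0.97 0 0.8"

```text
t: 2.2
eef_pos: [448.4, 23.4, 214.8]
tcp_rot: [3.141, 0.0, 1.808]
ft_force: [1.5, 0.3, 0.2]
opening: 0.999
grip_force: 0.0
```

Emit:
carry_out --pt "-0.36 0.97 0 0.8" --pt "-0.36 0.97 0 0.8" --pt "-0.36 0.97 0 0.8" --pt "-0.36 0.97 0 0.8" --pt "-0.36 0.97 0 0.8"

```text
t: 2.7
eef_pos: [361.3, 258.0, 215.0]
tcp_rot: [3.141, 0.0, 2.227]
ft_force: [1.7, 0.2, -0.3]
opening: 0.997
grip_force: 0.0
```

Emit:
carry_out --pt "0 0 0 0" --pt "0 0 0 0" --pt "0 0 0 0" --pt "0 0 0 0" --pt "0 0 0 0"

```text
t: 3.2
eef_pos: [362.9, 255.2, 214.7]
tcp_rot: [3.141, 0.0, 2.221]
ft_force: [-1.4, -0.8, 0.3]
opening: 0.998
grip_force: 0.0
```

Emit:
carry_out --pt "0.05 0.33 0 0" --pt "0.05 0.32 0 0" --pt "0 0 -0.6 0" --pt "0 0 -0.7 0" --pt "0 0 -0.7 0"

```text
t: 3.7
eef_pos: [367.8, 288.9, 113.7]
tcp_rot: [3.14, 0.0, 2.223]
ft_force: [-0.1, -0.3, 0.6]
opening: 1.001
grip_force: 0.0
```

Emit:
carry_out --pt "0 0 -0.6 0" --pt "0 0 -0.4 0" --pt "0 0 -0.2 0" --pt "0 0 0 0" --pt "0 0 0 0"

```text
t: 4.2
eef_pos: [367.8, 288.9, 55.2]
tcp_rot: [3.141, 0.0, 2.224]
ft_force: [-0.6, 0.0, 0.3]
opening: 0.994
grip_force: 0.0
```

Run:
```python
from h import *
im=snap('scene','s1.png')
c=px('scene',[[368,287,50]])[0]; print(c)
x,y=int(c[0]),int(c[1]); cv2.imwrite('pics/s1c.png',cv2.resize(im[y-60:y+45,x-70:x+70],None,fx=4,fy=4,interpolation=cv2.INTER_CUBIC)[:,:,::-1])
print(env.state()['eef_pos'])
```

```text
[339.41995633 191.00282347]
[367.85261286 288.95041154  55.5133411 ]
```

View pics/s1c.png

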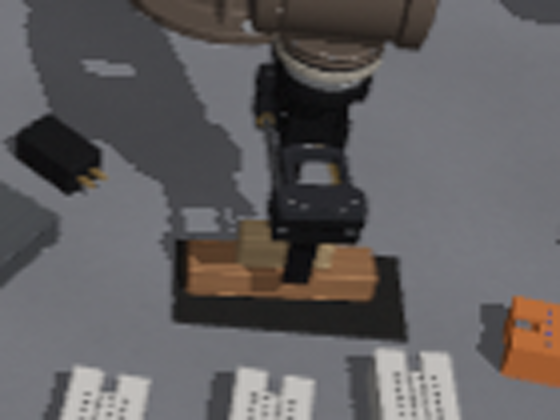

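The fingers straddle the handle: one shows in front of it at crop (300,262). Lowering and gripping.

Emit:
carry_out --pt "0 0 -0.2 0" --pt "0 0 -0.14 0" --pt "0 0 0 0" --pt "0 0 0 0" --pt "0 0 0 0"

```text
t: 4.75
eef_pos: [367.4, 288.7, 37.8]
tcp_rot: [3.141, 0.0, 2.224]
ft_force: [0.3, -0.8, 0.4]
opening: 1.001
grip_force: 0.0
```

Emit:
carry_out --pt "0 0 0 0" --pt "0 0 0 0" --pt "0 0 0 0" --pt "0 0 0 0" --pt "0 0 0 0" --fingers 1

```text
t: 5.25
eef_pos: [367.3, 288.7, 37.7]
tcp_rot: [3.142, 0.0, 2.224]
ft_force: [-0.8, 0.1, -0.8]
opening: 0.637
grip_force: 0.0
```

Emit:
carry_out --pt "0 0 0 0" --pt "0 0 0 0" --pt "0 0 0 0" --pt "0 0 0 0" --pt "0 0 0 0"

```text
t: 5.75
eef_pos: [367.4, 288.7, 37.7]
tcp_rot: [3.141, 0.0, 2.224]
ft_force: [0.8, 0.3, -1.1]
opening: 0.273
grip_force: 30.0
```

Emit:
carry_out --pt "0 0 0.3 0" --pt "0 0 0.6 0" --pt "0 0 0.6 0" --pt "0 0 0.6 0" --pt "0 0 0 0"

```text
t: 6.25
eef_pos: [368.3, 289.3, 145.5]
tcp_rot: [3.136, 0.001, 2.224]
ft_force: [0.2, -1.0, -3.4]
opening: 0.272
grip_force: 30.0
```

Emit:
carry_out --pt "0.37 -0.37 0 0.88" --pt "0.37 -0.37 0 0.88" --pt "0.37 -0.37 0 0.88" --pt "0.37 -0.37 0 0.88" --pt "0.37 -0.37 0 0.88"

```text
t: 6.75
eef_pos: [459.9, 195.2, 141.2]
tcp_rot: [-3.14, -0.001, 2.688]
ft_force: [-0.1, 0.5, -2.3]
opening: 0.269
grip_force: 30.0
```

Emit:
carry_out --pt "0.37 -0.37 0 0.88" --pt "0.37 -0.37 0 0.88" --pt "0.37 -0.37 0 0.88" --pt "0.37 -0.37 0 0.88" --pt "0.37 -0.37 0 0.88"

```text
t: 7.25
eef_pos: [552.4, 102.7, 140.9]
tcp_rot: [-3.142, -0.002, -3.134]
ft_force: [-0.3, 1.2, -2.8]
opening: 0.27
grip_force: 30.0
```

Emit:
carry_out --pt "0 0 -0.5 0" --pt "0 0 -0.3 0" --pt "0 0 0 0" --pt "0 0 0 0" --pt "0 0 0 0"

```text
t: 7.75
eef_pos: [552.5, 103.8, 103.0]
tcp_rot: [3.141, 0.001, -3.138]
ft_force: [-0.6, -0.4, -3.8]
opening: 0.269
grip_force: 30.0
```

Run:
```python
from h import *
im=snap('scene','s2.png')
for X in ([552,100,40],[552-80,80,35],[552+80,80,35],[646,15.5,63]): print(px('scene',[X])[0])
c=px('scene',[[552,40,40]])[0]
x,y=int(c[0]),int(c[1]); print(x,y); cv2.imwrite('pics/s2c.png',cv2.resize(im[y-60:y+60,x-70:x+70],None,fx=5,fy=5,interpolation=cv2.INTER_CUBIC)[:,:,::-1])
```

```text
[263.32621116 197.41099109]
[273.27862533 183.38876901]
[243.34247093 208.94428276]
[225.76657729 196.42405478]
249 189
```

View pics/s2c.png

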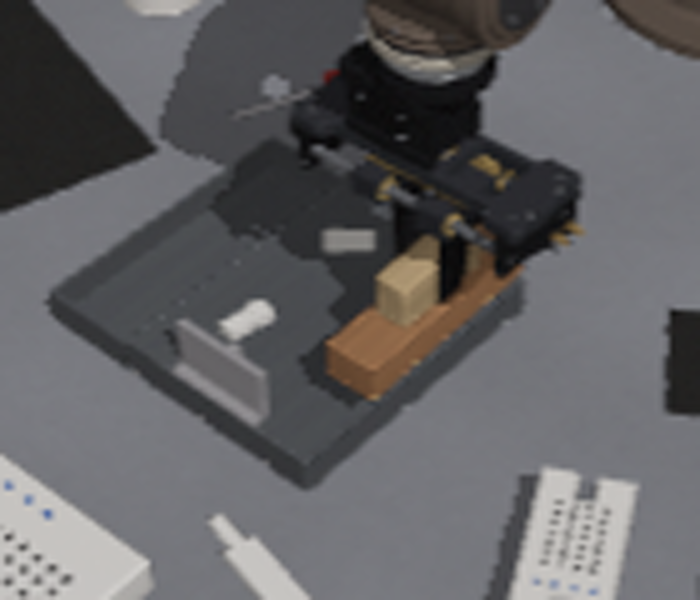

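The scraper is held level over the bed's +y edge, with its +x end at crop (328–440, 345–398). Two chips show and the third is hidden. I'll check the grip offset along its length.

Run:
```python
from h import *
f=lambda X:(px('scene',[X])[0]-[179,129]+.5)*5
for dx in(70,80,90): print(dx,f([552.5+dx,83.8,99]),f([552.5+dx,123.8,99]),f([552.5+dx,123.8,69]))
print('brk',f([658,53.5,72]),f([658,-22.5,72]), 'bed corner',f([673,100.5,30]),'tongue',f([646,15.5,63]))
```

```text
70 [335.79510469 329.28825956] [383.3461257  358.20694029] [383.5863315 390.4459333]
80 [325.46348703 337.82597148] [373.07858767 367.00134622] [373.49632982 399.2329235 ]
90 [315.03941747 346.44027911] [362.71755844 375.87579439] [363.31614618 408.09830542]
brk [265.47638994 367.01266461] [181.58675414 313.84027696] bed corner [306.17995834 458.18646552] tongue [236.33288643 339.6202739 ]
```

Emit:
carry_out --pt "0 0 -0.4 0" --pt "0 0 -0.28 0" --pt "0 0 -0.04 0" --pt "0 0 0 0" --pt "0 0 0 0"

```text
t: 8.3
eef_pos: [552.8, 103.8, 67.6]
tcp_rot: [3.141, 0.001, -3.138]
ft_force: [-0.6, -1.3, -2.7]
opening: 0.268
grip_force: 30.0
```

Emit:
carry_out --pt "0 -0.02 -0.02 0" --pt "0 0 -0.02 0" --pt "0 0 0 0" --pt "0 0 0 0" --pt "0 0 0 0"

```text
t: 8.8
eef_pos: [552.3, 102.7, 64.7]
tcp_rot: [3.141, 0.0, -3.138]
ft_force: [-0.7, 0.3, -1.8]
opening: 0.275
grip_force: 30.0
```

Emit:
carry_out --pt "0 -0.2 0 0" --pt "0 -0.3 0 0" --pt "0 -0.3 0 0" --pt "0 -0.3 0 0" --pt "0 -0.3 0 0"

```text
t: 9.3
eef_pos: [552.3, 30.9, 64.7]
tcp_rot: [3.142, 0.0, -3.139]
ft_force: [0.1, -0.6, -2.7]
opening: 0.269
grip_force: 30.0
```

Emit:
carry_out --pt "0 -0.3 0 0" --pt "0 -0.3 0 0" --pt "0 -0.3 0 0" --pt "0 -0.3 0 0" --pt "0 -0.2 0 0"

```text
t: 9.8
eef_pos: [552.4, -38.8, 64.7]
tcp_rot: [3.142, 0.0, -3.139]
ft_force: [0.4, 0.0, -2.6]
opening: 0.271
grip_force: 30.0
```

Emit:
carry_out --pt "0 -0.2 0 0" --pt "0 -0.2 0 0" --pt "0 -0.2 0 0" --pt "0 -0.2 0 0" --pt "0 0 0 0"

```text
t: 10.3
eef_pos: [552.4, -78.5, 64.7]
tcp_rot: [-3.142, 0.0, -3.139]
ft_force: [0.2, 0.5, -3.2]
opening: 0.277
grip_force: 30.0
```

Run:
```python
from h import *
im=snap('scene','s3.png')
cv2.imwrite('pics/s3c.png',cv2.resize(im[129:249,179:319],None,fx=5,fy=5,interpolation=cv2.INTER_CUBIC)[:,:,::-1])
```

```text
(no output)
```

View pics/s3c.png

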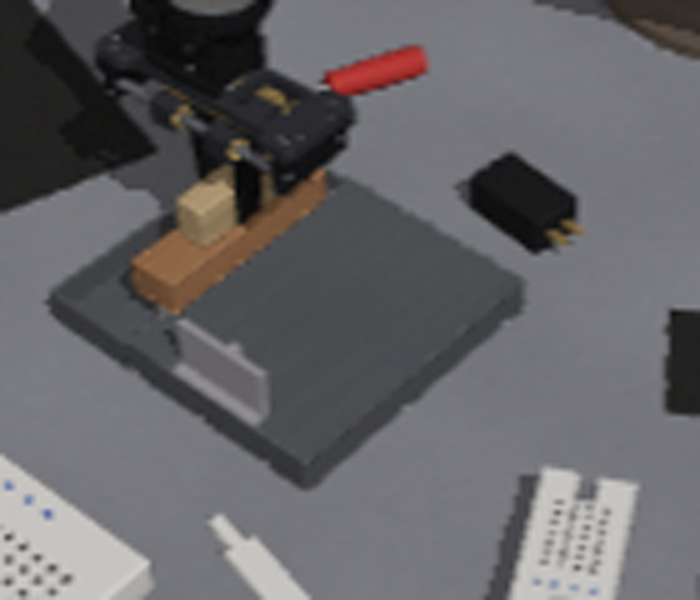

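The bed is clean. Lifting and carrying the scraper back to its rest.

Emit:
carry_out --pt "0 0 0.3 0" --pt "0 0 0.5 0" --pt "0 0 0.6 0" --pt "0 0 0.4 0" --pt "0 0 0 0"

```text
t: 10.85
eef_pos: [553.4, -77.2, 157.0]
tcp_rot: [-3.141, 0.004, -3.137]
ft_force: [-0.6, 0.5, -2.8]
opening: 0.269
grip_force: 30.0
```

Emit:
carry_out --pt "-0.3 0.6 0 -0.8" --pt "-0.3 0.6 0 -0.8" --pt "-0.3 0.6 0 -0.8" --pt "-0.3 0.6 0 -0.8" --pt "-0.3 0.6 0 -0.8"

```text
t: 11.35
eef_pos: [476.0, 73.9, 153.5]
tcp_rot: [-3.141, -0.001, 2.723]
ft_force: [0.5, 0.4, -2.5]
opening: 0.278
grip_force: 30.0
```

Emit:
carry_out --pt "-0.3 0.6 0 -0.8" --pt "-0.3 0.6 0 -0.8" --pt "-0.3 0.6 0 -0.8" --pt "-0.3 0.6 0 -0.8" --pt "-0.3 0.6 0 -0.8"

```text
t: 11.85
eef_pos: [401.0, 223.8, 153.6]
tcp_rot: [-3.14, -0.001, 2.304]
ft_force: [-0.2, 0.4, -2.2]
opening: 0.271
grip_force: 30.0
```

Emit:
carry_out --pt "-0.3 0.6 0 -0.8" --pt "-0.3 0.6 0 0" --pt "0 0 0 0" --pt "0 0 0 0" --pt "0 0 0 0"

```text
t: 12.35
eef_pos: [372.3, 282.1, 154.1]
tcp_rot: [-3.141, -0.0, 2.224]
ft_force: [0.5, -0.8, -2.4]
opening: 0.274
grip_force: 30.0
```

Run:
```python
from h import *
im=snap('top','t4.png')
cv2.imwrite('pics/t4c.png',cv2.resize(im[110:280,60:360],None,fx=2.6,fy=2.6,interpolation=cv2.INTER_CUBIC)[:,:,::-1])
for v in (155,):
  for u,w,a in((314,238,.44),(252,274,.45),(198,320,.6)):
    r=router(im,'top',np.array([u,w])*.64,a,v=v); print(np.round(r[0][0],3),r[0][1],r[1])
print(env.look_for('top','chip1'))
```

```text
[6.23011e+02 2.78238e+02 4.41000e-01] 57.25390625 875
[5.54115e+02 3.87460e+02 4.58000e-01] 229.99609375 703
[483.288 491.181   0.721] 539.1015625 389
[{'position': [0.5411, 0.6367], 'conf': 0.6}, {'position': [0.5555, 0.6553], 'conf': 0.54}, {'position': [0.4555, 0.6219], 'conf': 0.52}]
```

View pics/t4c.png

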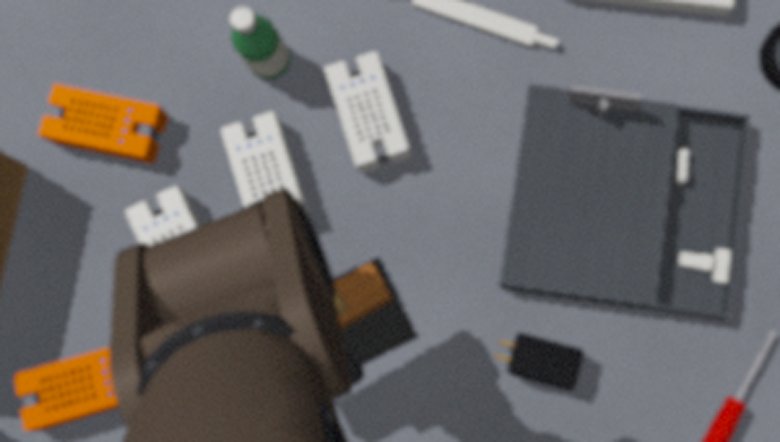

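All three chips are in the trough, at crop (683,165), (697,261) and (722,265). Setting the scraper down.

Emit:
carry_out --pt "-0.1 0.23 -0.4 0" --pt "0 0 -0.6 0" --pt "0 0 -0.6 0" --pt "0 0 -0.4 0" --pt "0 0 0 0"

```text
t: 12.95
eef_pos: [366.8, 293.0, 52.7]
tcp_rot: [-3.138, -0.0, 2.222]
ft_force: [-0.1, -0.2, -2.1]
opening: 0.27
grip_force: 30.0
```

Emit:
carry_out --pt "0 0 -0.2 0" --pt "0 0 -0.1 0" --pt "0 0 0 0" --pt "0 0 0 0" --pt "0 0 0 0"

```text
t: 13.45
eef_pos: [367.5, 294.3, 40.2]
tcp_rot: [3.141, 0.0, 2.224]
ft_force: [0.8, -0.3, -3.1]
opening: 0.274
grip_force: 30.0
```

Run:
```python
from h import *
for p in ([.5411,.6367],[.5555,.6553],[.4555,.6219]): print(at('top',[[p[1]*512,p[0]*384]],8)[0])
```

```text
[ 506.67022755 -102.45605316    8.        ]
[ 494.07670575 -130.88317385    8.        ]
[601.02586443 -71.83411758   8.        ]
```

Emit:
carry_out --pt "0 0 -0.04 0" --pt "0 0 0 0" --pt "0 0 0 0" --pt "0 0 0 0" --pt "0 0 0 0"

```text
t: 13.95
eef_pos: [367.4, 294.2, 37.7]
tcp_rot: [3.141, 0.0, 2.224]
ft_force: [0.2, 0.7, -1.5]
opening: 0.271
grip_force: 30.0
```

Emit:
carry_out --pt "0 0 0 0" --pt "0 0 0 0" --pt "0 0 0 0" --pt "0 0 0 0" --pt "0 0 0 0" --fingers -1

```text
t: 14.45
eef_pos: [367.3, 294.2, 37.7]
tcp_rot: [3.141, 0.0, 2.224]
ft_force: [0.5, 0.2, -0.7]
opening: 0.633
grip_force: 0.0
```

Emit:
carry_out --pt "0 0 0 0" --pt "0 0 0 0" --pt "0 0 0.3 0" --pt "0 0 0.5 0" --pt "0 0 0.6 0"

```text
t: 14.95
eef_pos: [366.9, 293.9, 107.9]
tcp_rot: [-3.14, -0.0, 2.224]
ft_force: [-0.7, 0.3, -0.0]
opening: 0.99
grip_force: 0.0
```

Run:
```python
from h import *
im=cv2.imread('pics/t4.png')[:,:,::-1].copy()
m=white(im,110); m[:, :315]=0; m[:,350:]=0; m[:160]=0; m[225:]=0
n,l,st,ce=cv2.connectedComponentsWithStats(m)
for i in range(1,n):
    if st[i,4]>15: print(st[i],ce[i],at('top',[ce[i]],8)[0],at('top',[ce[i]],34)[0])
```

```text
[320 167   6  13  62] [322.19354839 172.90322581] [608.43187759 -82.23674461   8.        ] [601.34693695 -78.79728729  34.        ]
[346 190   4  35  74] [348.25675676 210.66216216] [ 506.30104984 -166.38092997    8.        ] [ 501.50685821 -161.05415602   34.        ]
[320 205  22  14 198] [332.28787879 210.67171717] [ 500.55262192 -121.08804809    8.        ] [ 495.88736497 -116.77717332   34.        ]
```

Emit:
carry_out --pt "0.2 0 0.7 0.9" --pt "0.3 0 0.4 0.9" --pt "0.4 0 0 0.9" --pt "0.4 0 0 0.9" --pt "0.4 0 0 0.9"

```text
t: 15.45
eef_pos: [453.1, 294.1, 162.9]
tcp_rot: [3.141, 0.0, 2.699]
ft_force: [-0.0, 0.3, -0.5]
opening: 1.002
grip_force: 0.0
```

Emit:
carry_out --pt "0.4 0 0 0.9" --pt "0.4 0 0 0.9" --pt "0.4 0 0 0.9" --pt "0.4 0 0 0.9" --pt "0.4 0 0 0.9"

```text
t: 15.95
eef_pos: [553.0, 294.1, 162.5]
tcp_rot: [-3.142, -0.0, -3.113]
ft_force: [0.1, 0.8, 0.6]
opening: 1.001
grip_force: 0.0
```

Emit:
carry_out --pt "0.4 0 0 0.9" --pt "0.4 -0.1 0 0.9" --pt "0.4 -0.1 0 0.9" --pt "0.4 -0.1 0 0.9" --pt "0 0 0 0"

```text
t: 16.45
eef_pos: [634.0, 278.3, 162.0]
tcp_rot: [-3.141, 0.0, -2.739]
ft_force: [-0.4, 0.0, -0.2]
opening: 1.004
grip_force: 0.0
```

Run:
```python
from h import *
print(np.array([163.8,135]),at('top',[[163.8,135],[163,129]],0), env.state()['eef_pos'],env.state()['tcp_rot'])
im=cv2.imread('pics/t4.png')[:,:,::-1].copy()
h=cv2.cvtColor(im,cv2.COLOR_RGB2HSV); m=((h[...,0]>55)&(h[...,0]<90)&(h[...,1]>100)).astype(np.uint8)
ys,xs=np.nonzero(m); ok=(xs<200); print(xs[ok].mean(),ys[ok].mean(),xs[ok].min(),xs[ok].max(),ys[ok].min(),ys[ok].max(), at('top',[[xs[ok].mean(),ys[ok].mean()]],60))
```

```text
[163.8 135. ] [[668.54333033 400.50820951   0.        ]
 [687.00720464 406.10615477   0.        ]] [633.97242261 278.27910667 162.01694659] [-3.14147934e+00  1.08486259e-04 -2.73906900e+00]
158.64335664335664 127.03496503496504 150 193 118 293 [[671.00498548 402.21943791  60.        ]]
```

Emit:
carry_out --pt "-0.22 0 0 0.36" --pt "0 0 -0.6 0" --pt "0 0 -0.7 0" --pt "0 0 -0.7 0" --pt "0 0 -0.5 0"

```text
t: 16.95
eef_pos: [619.8, 279.1, 35.5]
tcp_rot: [3.141, -0.002, -2.704]
ft_force: [1.0, -0.5, -0.4]
opening: 0.997
grip_force: 0.0
```

Emit:
carry_out --pt "0 0 -0.3 0" --pt "0 0 -0.25 0" --pt "0 0 0 0" --pt "0 0 0 0" --pt "0 0 0 0"

```text
t: 17.45
eef_pos: [621.9, 279.4, 11.4]
tcp_rot: [-3.141, 0.002, -2.702]
ft_force: [-0.0, -0.0, -0.1]
opening: 1.001
grip_force: 0.0
```

Emit:
carry_out --pt "0 0 0 0" --pt "0 0 0 0" --pt "0 0 0 0" --pt "0 0 0 0" --pt "0 0 0 0" --fingers 1

```text
t: 17.95
eef_pos: [621.4, 279.0, 10.2]
tcp_rot: [-3.141, 0.0, -2.702]
ft_force: [0.3, -2.6, 0.5]
opening: 0.637
grip_force: 1.2
```

Emit:
carry_out --pt "0 0 0 0" --pt "0 0 0.3 0" --pt "0 0 0.6 0" --pt "0 0 0.6 0" --pt "0 0 0 0"

```text
t: 18.45
eef_pos: [623.0, 279.9, 89.8]
tcp_rot: [-3.141, 0.007, -2.702]
ft_force: [1.1, 1.0, -3.1]
opening: 0.628
grip_force: 30.0
```

Emit:
carry_out --pt "0 0 0.8 0" --pt "-0.15 -0.66 0 -0.53" --pt "-0.15 -0.66 0 -0.53" --pt "-0.15 -0.66 0 -0.53" --pt "-0.15 -0.66 0 -0.53"

```text
t: 18.95
eef_pos: [590.3, 146.1, 124.4]
tcp_rot: [3.141, -0.001, -2.926]
ft_force: [0.7, -0.3, -3.0]
opening: 0.628
grip_force: 30.0
```

Emit:
carry_out --pt "-0.15 -0.66 0 -0.53" --pt "-0.15 -0.66 0 -0.53" --pt "-0.15 -0.66 0 -0.53" --pt "-0.15 -0.66 0 -0.53" --pt "0 0 0 0"

```text
t: 19.45
eef_pos: [560.1, 12.2, 124.5]
tcp_rot: [-3.141, -0.002, 3.132]
ft_force: [0.5, 0.4, -3.7]
opening: 0.628
grip_force: 30.0
```

Emit:
carry_out --pt "0 0 -0.4 0" --pt "0 0 -0.4 0" --pt "0 0 -0.2 0" --pt "0 0 0 0" --pt "0 0 0 0"

```text
t: 19.95
eef_pos: [561.5, 15.5, 75.3]
tcp_rot: [3.141, -0.0, 3.137]
ft_force: [1.2, -0.4, -3.3]
opening: 0.628
grip_force: 30.0
```

Run:
```python
from h import *
im=snap('scene','s5.png'); snap('top','t5.png')
print(env.state()['eef_pos'],env.state()['tcp_rot'])
cv2.imwrite('pics/s5c.png',cv2.resize(im[149:229,189:289],None,fx=7,fy=7,interpolation=cv2.INTER_CUBIC)[:,:,::-1])
```

```text
[561.75809578  15.36356315  75.89201583] [3.14156721e+00 1.13921084e-03 3.13726335e+00]
```

View pics/s5c.png

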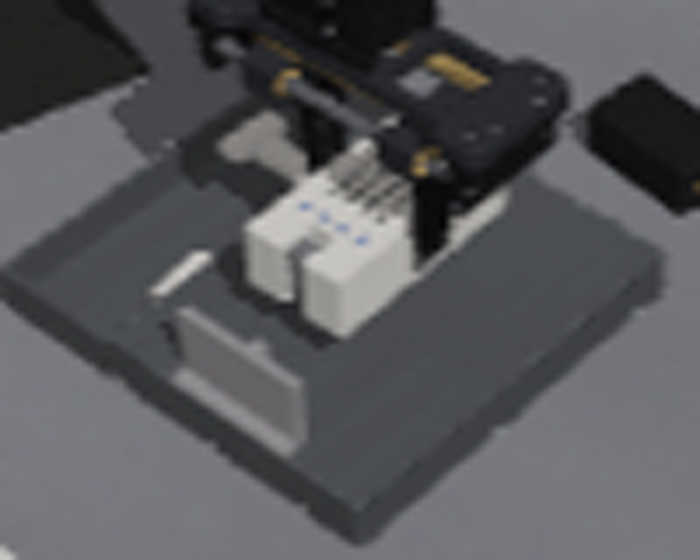

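Run:
```python
from h import *
f=lambda X:np.round((px('scene',[X])[0]-[189,149]+.5)*7)
print('tongue tip/ base',f([646,15.5,63]),f([658,15.5,63]),'brk top',f([661,53.5,72]),f([661,-22.5,72]),'brk front top',f([658,53.5,72]),f([658,-22.5,72]))
e=561.8+60
for y in(15.4-30,15.4-7,15.4+7,15.4+30): print(f([e,y,102]),f([e,y,66]))
im=cv2.imread('pics/t5.png')
c=px('top',[[640,15,60]])[0].astype(int); print(c)
o=c-[35,25]
S=9
cv2.imwrite('pics/t5c.png',cv2.resize(cv2.convertScaleAbs(im[o[1]:o[1]+65,o[0]:o[0]+75],alpha=1.5),None,fx=S,fy=S,interpolation=cv2.INTER_CUBIC))
g=lambda X:np.round((px('top',[X])[0]-o+.5)*S)
print('top: tongue',g([646,15.5,63]),g([657,15.5,63]),'notch',g([e,15.4,102]),g([e,8.4,102]),g([e,22.4,102]),g([e,-14.6,102]),g([e,45.4,102]),'brk',g([661,53.5,72]),g([661,-22.5,72]))
```

```text
tongue tip/ base [261. 335.] [243. 349.] brk top [297. 377.] [180. 303.] brk front top [302. 374.] [184. 299.]
[245. 221.] [250. 275.]
[280. 242.] [284. 297.]
[302. 256.] [306. 310.]
[339. 278.] [342. 332.]
[291 153]
top: tongue [328. 213.] [332. 180.] notch [331. 251.] [354. 253.] [308. 248.] [430. 262.] [232. 239.] brk [215. 144.] [457. 173.]
```

View pics/t5c.png

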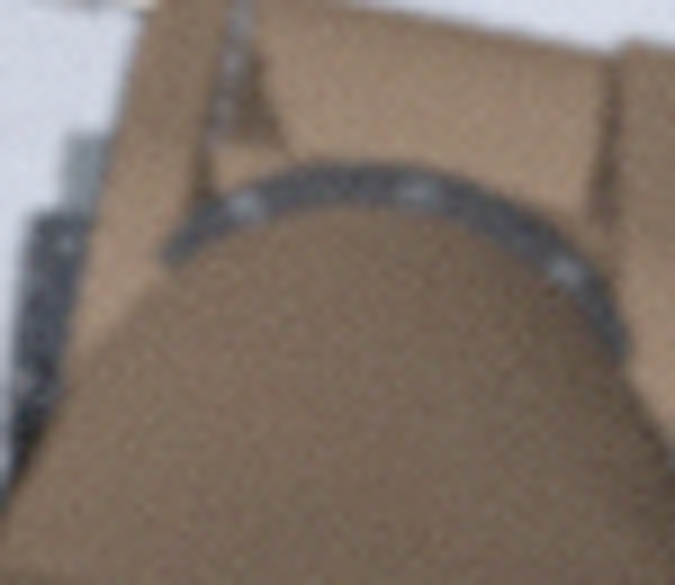

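The router's notch lines up with the tongue to within about 0.5 mm: router and bracket show the same offset from their predicted pixels. The top view is blocked by the arm. Lowering to the bed and approaching.

Emit:
carry_out --pt "0 0 -0.4 0" --pt "0 0 -0.2 0" --pt "0 0 -0.08 0" --pt "0 0 0 0" --pt "0 0 0 0"

```text
t: 20.55
eef_pos: [561.6, 15.1, 41.6]
tcp_rot: [3.142, 0.001, 3.137]
ft_force: [0.3, 0.2, -4.2]
opening: 0.629
grip_force: 30.0
```

Emit:
carry_out --pt "0.12 0 0 0.04" --pt "0.12 0 0 0" --pt "0.1 0 0 0" --pt "0.06 0 0 0" --pt "0 0 0 0"

```text
t: 21.05
eef_pos: [581.8, 15.1, 41.1]
tcp_rot: [3.142, 0.0, 3.141]
ft_force: [-0.3, -0.3, -2.2]
opening: 0.629
grip_force: 30.0
```

Emit:
carry_out --pt "0.06 0 0 0" --pt "0.06 0 0 0" --pt "0.04 0 0 0" --pt "0 0 0 0" --pt "0 0 0 0"

```text
t: 21.55
eef_pos: [589.2, 15.2, 41.1]
tcp_rot: [3.141, -0.0, 3.141]
ft_force: [-1.2, 0.7, -3.1]
opening: 0.627
grip_force: 30.0
```

Emit:
carry_out --pt "0.04 0 0 0" --pt "0.04 0 0 0" --pt "0 0 0 0" --pt "0 0 0 0" --pt "0 0 0 0"

```text
t: 22.05
eef_pos: [593.0, 15.2, 41.1]
tcp_rot: [3.141, -0.001, 3.141]
ft_force: [-5.2, -0.1, -2.2]
opening: 0.631
grip_force: 30.0
```

Emit:
carry_out --pt "0.04 0 0 0" --pt "0.04 0 0 0" --pt "0 0 0 0" --pt "0 0 0 0" --pt "0 0 0 0"

```text
t: 22.55
eef_pos: [597.2, 15.2, 41.1]
tcp_rot: [3.141, -0.0, 3.141]
ft_force: [-4.1, -0.1, -3.0]
opening: 0.63
grip_force: 30.0
```

Emit:
carry_out --pt "0.03 0 0 0" --pt "0.03 0 0 0" --pt "0 0 0 0" --pt "0 0 0 0" --pt "0 0 0 0"

```text
t: 23.05
eef_pos: [597.8, 15.6, 40.9]
tcp_rot: [3.141, -0.006, 3.141]
ft_force: [-15.7, 2.5, 3.5]
opening: 0.63
grip_force: 30.0
```

End a is home: the force stayed near 5 N over about 9 mm, then jumped when the face met the bracket at tool x 597.8. Backing off and turning the router round.

Emit:
carry_out --pt "-0.1 0 0 0" --pt "-0.3 0 0 0" --pt "-0.3 0 0.1 0" --pt "-0.2 0 0.3 -1" --pt "0 0 0 -1"

```text
t: 23.55
eef_pos: [555.8, 15.1, 62.8]
tcp_rot: [3.141, 0.004, 2.928]
ft_force: [-1.1, -0.5, -3.4]
opening: 0.633
grip_force: 30.0
```

Emit:
carry_out --pt "0 0 0 -1" --pt "0 0 0 -1" --pt "0 0 0 -1" --pt "0 0 0 -1" --pt "0 0 0 -1"

```text
t: 24.05
eef_pos: [556.4, 15.0, 61.5]
tcp_rot: [3.14, 0.002, 2.404]
ft_force: [0.6, 0.4, -2.8]
opening: 0.63
grip_force: 30.0
```

Emit:
carry_out --pt "0 0 0 -1" --pt "0 0 0 -1" --pt "0 0 0 -1" --pt "0 0 0 -1" --pt "0 0 0 -1"

```text
t: 24.55
eef_pos: [556.4, 15.0, 61.5]
tcp_rot: [3.139, 0.001, 1.88]
ft_force: [0.1, -0.4, -3.7]
opening: 0.629
grip_force: 30.0
```

Emit:
carry_out --pt "0 0 0 -1" --pt "0 0 0 -1" --pt "0 0 0 -1" --pt "0 0 0 -1" --pt "0 0 0 -1"

```text
t: 25.05
eef_pos: [556.4, 15.1, 61.5]
tcp_rot: [3.139, -0.0, 1.357]
ft_force: [-1.2, -0.4, -3.9]
opening: 0.629
grip_force: 30.0
```

Emit:
carry_out --pt "0 0 0 -1" --pt "0 0 0 -1" --pt "0 0 0 -1" --pt "0 0 0 -1" --pt "0 0 0 -1"

```text
t: 25.55
eef_pos: [556.4, 15.0, 61.5]
tcp_rot: [3.139, -0.002, 0.833]
ft_force: [0.1, 0.7, -2.7]
opening: 0.628
grip_force: 30.0
```

Emit:
carry_out --pt "0 0 0 -1" --pt "0 0 0 -1" --pt "0 0 0 -1" --pt "0 0 0 -1" --pt "0 0 0 -1"

```text
t: 26.05
eef_pos: [556.4, 15.0, 61.5]
tcp_rot: [3.14, -0.003, 0.309]
ft_force: [0.4, 0.3, -4.1]
opening: 0.632
grip_force: 30.0
```

Emit:
carry_out --pt "0 0 0 -1" --pt "0 0 0 -1" --pt "0 0 0 -1" --pt "0 0 0 0" --pt "0 0 0 0"

```text
t: 26.55
eef_pos: [555.9, 15.1, 61.3]
tcp_rot: [3.141, -0.001, 0.003]
ft_force: [-0.1, -0.4, -3.1]
opening: 0.63
grip_force: 30.0
```

Emit:
carry_out --pt "0.1 0 -0.2 0" --pt "0.2 0 -0.2 0" --pt "0.2 0 0 0" --pt "0.1 0 0 0" --pt "0 0 0 0"

```text
t: 27.05
eef_pos: [586.3, 15.1, 40.5]
tcp_rot: [3.141, -0.0, -0.0]
ft_force: [-0.2, -0.2, -3.6]
opening: 0.629
grip_force: 30.0
```

Emit:
carry_out --pt "0.06 0 0 0" --pt "0.04 0 0 0" --pt "0 0 0 0" --pt "0 0 0 0" --pt "0 0 0 0"

```text
t: 27.55
eef_pos: [590.2, 15.2, 41.2]
tcp_rot: [3.141, -0.0, -0.0]
ft_force: [0.9, -0.7, -2.9]
opening: 0.629
grip_force: 30.0
```

Emit:
carry_out --pt "0.04 0 0 0" --pt "0.04 0 0 0" --pt "0 0 0 0" --pt "0 0 0 0" --pt "0 0 0 0"

```text
t: 28.05
eef_pos: [594.2, 15.2, 41.1]
tcp_rot: [3.142, 0.0, -0.0]
ft_force: [-2.2, -0.4, -2.9]
opening: 0.626
grip_force: 30.0
```

Emit:
carry_out --pt "0.04 0 0 0" --pt "0.04 0 0 0" --pt "0 0 0 0" --pt "0 0 0 0" --pt "0 0 0 0"

```text
t: 28.55
eef_pos: [598.2, 15.2, 41.1]
tcp_rot: [3.142, 0.0, -0.0]
ft_force: [-3.3, -0.6, -2.5]
opening: 0.63
grip_force: 30.0
```

Emit:
carry_out --pt "0.04 0 0 0" --pt "0 0 0 0" --pt "0 0 0 0" --pt "0 0 0 0" --pt "0 0 0 0"

```text
t: 29.05
eef_pos: [600.3, 15.2, 41.1]
tcp_rot: [3.142, 0.0, -0.0]
ft_force: [-3.4, -0.2, -2.9]
opening: 0.627
grip_force: 30.0
```

Emit:
carry_out --pt "0.04 0 0 0" --pt "0 0 0 0" --pt "0 0 0 0" --pt "0 0 0 0" --pt "0 0 0 0"

```text
t: 29.55
eef_pos: [602.1, 15.2, 41.1]
tcp_rot: [3.142, 0.001, -0.001]
ft_force: [-5.0, 0.4, -1.9]
opening: 0.63
grip_force: 30.0
```

Emit:
carry_out --pt "0.02 0 0 0" --pt "0 0 0 0" --pt "0 0 0 0" --pt "0 0 0 0" --pt "0 0 0 0"

```text
t: 30.05
eef_pos: [602.2, 15.2, 41.1]
tcp_rot: [-3.141, 0.003, -0.001]
ft_force: [-10.1, 0.6, 2.3]
opening: 0.627
grip_force: 30.0
```

Router 1 has both ends home: flush at 597.8 and 602.2, so the flush centre is x=600. Carrying it to the far end of the mat.

Emit:
carry_out --pt "-0.1 0 0 0" --pt "-0.3 0 0.1 0" --pt "-0.2 0 0.5 0" --pt "0 0 0.7 0" --pt "0 0 0.4 0"

```text
t: 30.55
eef_pos: [574.5, 15.1, 128.7]
tcp_rot: [3.141, -0.004, -0.0]
ft_force: [0.6, 0.5, -4.0]
opening: 0.628
grip_force: 30.0
```

Emit:
carry_out --pt "-0.11 -0.82 0 -0.25" --pt "-0.11 -0.82 0 -0.25" --pt "-0.11 -0.82 0 -0.25" --pt "-0.11 -0.82 0 -0.25" --pt "-0.11 -0.82 0 -0.25"

```text
t: 31.05
eef_pos: [546.1, -191.7, 126.5]
tcp_rot: [3.141, -0.002, -0.132]
ft_force: [0.3, -0.2, -3.8]
opening: 0.629
grip_force: 30.0
```

Emit:
carry_out --pt "-0.11 -0.82 0 -0.25" --pt "-0.11 -0.82 0 -0.25" --pt "-0.11 -0.82 0 -0.25" --pt "-0.11 -0.82 0 -0.25" --pt "-0.11 -0.82 0 -0.25"

```text
t: 31.55
eef_pos: [518.4, -397.0, 126.4]
tcp_rot: [3.141, -0.002, -0.263]
ft_force: [1.1, 0.4, -3.0]
opening: 0.628
grip_force: 30.0
```

Emit:
carry_out --pt "-0.11 -0.82 0 -0.25" --pt "-0.11 -0.8 0 -0.25" --pt "0 0 0 0" --pt "0 0 0 0" --pt "0 0 0 0"

```text
t: 32.05
eef_pos: [507.6, -475.2, 126.1]
tcp_rot: [-3.142, -0.0, -0.314]
ft_force: [-0.3, 0.7, -3.3]
opening: 0.628
grip_force: 30.0
```

Run:
```python
from h import *
im=snap('top','t6.png')
for u,w,a in((252,274,.45),(198,320,.6)):
    r=router(im,'top',np.array([u,w])*.64,a,v=155); print(np.round(r[0][0],3),r[0][1],r[1])
m=white(im,110); m[:, :315]=0; m[:,350:]=0; m[:160]=0; m[225:]=0
n,l,st,ce=cv2.connectedComponentsWithStats(m)
for i in range(1,n):
    if st[i,4]>15: print(st[i],np.round(at('top',[ce[i]],8)[0]))
print(env.state()['eef_pos'])
```

```text
[5.37999e+02 3.80221e+02 4.51000e-01] 62.82421875 913
[441.721 460.903   0.603] 71.80078125 968
[320 167   6  13  62] [608. -82.   8.]
[347 190   3  33  59] [ 512. -167.    8.]
[321 205  21  14 195] [ 501. -121.    8.]
[ 507.7669731  -474.91949641  126.20030715]
```

Emit:
carry_out --pt "0 0 -0.5 0" --pt "0 0 -0.7 0" --pt "0 0 -0.6 0" --pt "0 0 -0.3 0" --pt "0 0 0 0"

```text
t: 32.6
eef_pos: [507.2, -474.5, 19.5]
tcp_rot: [-3.14, 0.003, -0.314]
ft_force: [0.1, -0.1, -2.9]
opening: 0.631
grip_force: 30.0
```

Emit:
carry_out --pt "0 0 -0.1 0" --pt "0 0 -0.02 0" --pt "0 0 0 0" --pt "0 0 0 0" --pt "0 0 0 0"

```text
t: 33.1
eef_pos: [507.5, -476.0, 15.8]
tcp_rot: [3.141, -0.001, -0.315]
ft_force: [-0.1, 0.4, -3.5]
opening: 0.632
grip_force: 30.0
```

Emit:
carry_out --pt "0 0 0 0" --pt "0 0 0 0" --pt "0 0 0 0" --pt "0 0 0 0" --pt "0 0 0 0" --fingers -0.6

```text
t: 33.6
eef_pos: [507.4, -475.9, 15.2]
tcp_rot: [3.141, -0.0, -0.315]
ft_force: [-0.3, 0.4, 0.5]
opening: 0.798
grip_force: 0.0
```

Emit:
carry_out --pt "0 0 0.2 0" --pt "0 0 0.5 0" --pt "0 0 0.7 0" --pt "0 0 0.7 0" --pt "0 0 0.7 0"

```text
t: 34.1
eef_pos: [507.3, -475.7, 157.4]
tcp_rot: [3.141, -0.0, -0.315]
ft_force: [-0.6, -0.5, 0.0]
opening: 0.799
grip_force: 0.0
```

Emit:
carry_out --pt "0.03 0.95 0 0.41" --pt "0.03 0.95 0 0.41" --pt "0.03 0.95 0 0.41" --pt "0.03 0.95 0 0.41" --pt "0.03 0.95 0 0.41" --fingers -1

```text
t: 34.6
eef_pos: [514.7, -236.6, 156.1]
tcp_rot: [3.141, -0.001, -0.098]
ft_force: [0.9, -0.6, 0.1]
opening: 0.996
grip_force: 0.0
```

Emit:
carry_out --pt "0.03 0.95 0 0.41" --pt "0.03 0.95 0 0.41" --pt "0.03 0.95 0 0.41" --pt "0.03 0.95 0 0.41" --pt "0.03 0.95 0 0.41"

```text
t: 35.1
eef_pos: [522.2, 1.0, 156.1]
tcp_rot: [3.141, -0.001, 0.116]
ft_force: [1.0, 0.1, 0.3]
opening: 1.001
grip_force: 0.0
```

Emit:
carry_out --pt "0.03 0.95 0 0.41" --pt "0.03 0.95 0 0.41" --pt "0.03 0.95 0 0.41" --pt "0.03 0.95 0 0.41" --pt "0.03 0.95 0 0.41"

```text
t: 35.6
eef_pos: [529.7, 238.7, 156.1]
tcp_rot: [3.141, -0.001, 0.331]
ft_force: [0.3, 0.2, 0.8]
opening: 1.003
grip_force: 0.0
```

Emit:
carry_out --pt "0.03 0.95 0 0.41" --pt "0.03 0.95 0 0.41" --pt "0.03 0.95 0 0.41" --pt "0 0 0 0" --pt "0 0 0 0"

```text
t: 36.1
eef_pos: [533.8, 379.9, 155.3]
tcp_rot: [3.141, 0.0, 0.46]
ft_force: [-0.0, 0.5, 0.4]
opening: 0.997
grip_force: 0.0
```

Emit:
carry_out --pt "0 0 0 0" --pt "0 0 0 0" --pt "0 0 0 0" --pt "0 0 0 0" --pt "0 0 0 0"

```text
t: 36.6
eef_pos: [534.5, 378.7, 155.3]
tcp_rot: [3.141, -0.0, 0.457]
ft_force: [0.2, -0.5, 0.9]
opening: 0.999
grip_force: 0.0
```

Run:
```python
from h import *
im=snap('top','t7.png')
c=px('top',[[504,-473,40]])[0]; 
r=router(im,'top',c,-.312,z=4,v=155); print(np.round(r[0][0],3),r[0][1],r[1])
p=r[0][0][:2]-[533.5,-383]; a=-.312; print('mat frame',p@[np.cos(a),np.sin(a)],p@[-np.sin(a),np.cos(a)])
```

```text
[ 5.03625e+02 -4.73755e+02 -3.35000e-01] 195.98046875 1164
mat frame -0.5739719491205256 -95.54350990764966
```

Emit:
carry_out --pt "0.07 0.03 -0.4 0" --pt "0 0 -0.6 0" --pt "0 0 -0.7 0" --pt "0 0 -0.6 0" --pt "0 0 -0.3 0"

```text
t: 37.15
eef_pos: [536.9, 380.1, 22.6]
tcp_rot: [3.141, 0.003, 0.458]
ft_force: [-0.5, -0.3, 0.2]
opening: 1.001
grip_force: 0.0
```

Emit:
carry_out --pt "0 0 -0.2 0" --pt "0 0 -0.1 0" --pt "0 0 0 0" --pt "0 0 0 0" --pt "0 0 0 0"

```text
t: 37.65
eef_pos: [538.3, 380.9, 11.2]
tcp_rot: [-3.142, -0.002, 0.458]
ft_force: [-0.2, -0.6, -1.0]
opening: 0.999
grip_force: 0.0
```

Emit:
carry_out --pt "0 0 0 0" --pt "0 0 0 0" --pt "0 0 0 0" --pt "0 0 0 0" --pt "0 0 0 0" --fingers 1

```text
t: 38.15
eef_pos: [537.9, 380.6, 10.2]
tcp_rot: [3.141, 0.0, 0.458]
ft_force: [0.1, -1.9, 0.7]
opening: 0.634
grip_force: 0.8
```

Emit:
carry_out --pt "0 0 0 0" --pt "0 0 0.3 0" --pt "0 0 0.6 0" --pt "0 0 0.7 0" --pt "0 0 0.7 0"

```text
t: 38.65
eef_pos: [537.5, 380.6, 127.1]
tcp_rot: [3.142, 0.0, 0.458]
ft_force: [1.3, 0.8, -3.3]
opening: 0.632
grip_force: 30.0
```

Emit:
carry_out --pt "0.05 -0.81 0 -0.485" --pt "0.05 -0.81 0 -0.485" --pt "0.05 -0.81 0 -0.485" --pt "0.05 -0.81 0 -0.485" --pt "0.05 -0.81 0 -0.485"

```text
t: 39.15
eef_pos: [550.1, 176.7, 126.1]
tcp_rot: [3.142, -0.001, 0.202]
ft_force: [0.5, 0.2, -2.2]
opening: 0.627
grip_force: 30.0
```

Emit:
carry_out --pt "0.05 -0.81 0 -0.485" --pt "0.05 -0.81 0 -0.485" --pt "0.05 -0.81 0 -0.485" --pt "0.05 -0.81 0 -0.49" --pt "0 0 0 0"

```text
t: 39.65
eef_pos: [560.7, 12.2, 126.0]
tcp_rot: [3.141, -0.001, -0.005]
ft_force: [0.5, 0.7, -2.3]
opening: 0.626
grip_force: 30.0
```

Emit:
carry_out --pt "0 0 -0.5 0" --pt "0 0 -0.4 0" --pt "0 0 -0.3 0" --pt "0 0 0 0" --pt "0 0 0 0"

```text
t: 40.15
eef_pos: [560.5, 16.5, 65.9]
tcp_rot: [3.142, -0.0, 0.001]
ft_force: [0.9, 0.4, -2.1]
opening: 0.63
grip_force: 30.0
```

Emit:
carry_out --pt "0 0 0 0" --pt "0 0 0 0" --pt "0 0 0 0" --pt "0 0 0 0" --pt "0 0 0 0"

```text
t: 40.65
eef_pos: [560.4, 16.2, 65.3]
tcp_rot: [3.141, -0.0, 0.0]
ft_force: [-0.3, -0.2, -2.4]
opening: 0.632
grip_force: 30.0
```

Emit:
carry_out --pt "0.1 -0.02 -0.3 0" --pt "0.1 0 -0.18 0" --pt "0.2 0 0 0" --pt "0.1 0 0 0" --pt "0 0 0 0"

```text
t: 41.15
eef_pos: [586.0, 15.1, 40.5]
tcp_rot: [3.142, -0.0, 0.001]
ft_force: [-0.1, -0.3, -2.0]
opening: 0.626
grip_force: 30.0
```

Emit:
carry_out --pt "0.06 0 0 0" --pt "0.04 0 0 0" --pt "0 0 0 0" --pt "0 0 0 0" --pt "0 0 0 0"

```text
t: 41.65
eef_pos: [590.3, 15.2, 41.2]
tcp_rot: [3.141, -0.0, 0.001]
ft_force: [-0.1, -0.3, -2.7]
opening: 0.631
grip_force: 30.0
```

Emit:
carry_out --pt "0.04 0 0 0" --pt "0.04 0 0 0" --pt "0 0 0 0" --pt "0 0 0 0" --pt "0 0 0 0"

```text
t: 42.15
eef_pos: [594.0, 15.2, 41.1]
tcp_rot: [3.142, 0.001, 0.001]
ft_force: [-5.3, 0.2, 0.3]
opening: 0.633
grip_force: 30.0
```

Emit:
carry_out --pt "0.04 0 0 0" --pt "0.02 0 0 0" --pt "0 0 0 0" --pt "0 0 0 0" --pt "0 0 0 0"

```text
t: 42.65
eef_pos: [597.3, 15.2, 41.1]
tcp_rot: [3.142, 0.0, 0.001]
ft_force: [-4.3, 0.4, -0.6]
opening: 0.629
grip_force: 30.0
```

Emit:
carry_out --pt "0.04 0 0 0" --pt "0 0 0 0" --pt "0 0 0 0" --pt "0 0 0 0" --pt "0 0 0 0"

```text
t: 43.15
eef_pos: [598.8, 15.3, 41.0]
tcp_rot: [-3.141, 0.001, 0.0]
ft_force: [-6.7, 0.2, 1.1]
opening: 0.629
grip_force: 30.0
```

Emit:
carry_out --pt "0.03 0 0 0" --pt "0 0 0 0" --pt "0 0 0 0" --pt "0 0 0 0" --pt "0 0 0 0"

```text
t: 43.65
eef_pos: [599.0, 15.4, 40.9]
tcp_rot: [-3.141, 0.004, 0.0]
ft_force: [-11.2, 0.8, 3.3]
opening: 0.629
grip_force: 30.0
```

Emit:
carry_out --pt "0.02 0 0 0" --pt "0 0 0 0" --pt "0 0 0 0" --pt "0 0 0 0" --pt "0 0 0 0"

```text
t: 44.15
eef_pos: [599.2, 15.5, 40.8]
tcp_rot: [-3.141, 0.006, 0.0]
ft_force: [-15.9, 1.2, 6.0]
opening: 0.628
grip_force: 30.0
```

End a is flush at 599. Turning the router round.

Emit:
carry_out --pt "-0.1 0 0 0" --pt "-0.3 0 0 0" --pt "-0.3 0 0.1 0" --pt "-0.2 0 0.3 1" --pt "0 0 0 1"

```text
t: 44.65
eef_pos: [557.2, 15.1, 62.7]
tcp_rot: [3.141, -0.003, 0.214]
ft_force: [0.2, 0.3, -2.6]
opening: 0.629
grip_force: 30.0
```

Emit:
carry_out --pt "0 0 0 1" --pt "0 0 0 1" --pt "0 0 0 1" --pt "0 0 0 1" --pt "0 0 0 1"

```text
t: 45.15
eef_pos: [557.8, 15.1, 61.3]
tcp_rot: [3.14, -0.002, 0.738]
ft_force: [0.8, -0.2, -1.4]
opening: 0.627
grip_force: 30.0
```

Emit:
carry_out --pt "0 0 0 1" --pt "0 0 0 1" --pt "0 0 0 1" --pt "0 0 0 1" --pt "0 0 0 1"

```text
t: 45.65
eef_pos: [557.8, 15.1, 61.3]
tcp_rot: [3.139, -0.001, 1.261]
ft_force: [-0.0, -0.1, -2.0]
opening: 0.627
grip_force: 30.0
```

Emit:
carry_out --pt "0 0 0 1" --pt "0 0 0 1" --pt "0 0 0 1" --pt "0 0 0 1" --pt "0 0 0 1"

```text
t: 46.15
eef_pos: [557.8, 15.1, 61.3]
tcp_rot: [3.139, 0.001, 1.785]
ft_force: [0.0, 0.2, -3.5]
opening: 0.632
grip_force: 30.0
```

Emit:
carry_out --pt "0 0 0 1" --pt "0 0 0 1" --pt "0 0 0 1" --pt "0 0 0 1" --pt "0 0 0 1"

```text
t: 46.65
eef_pos: [557.8, 15.1, 61.3]
tcp_rot: [3.14, 0.002, 2.309]
ft_force: [-0.6, 0.1, -2.8]
opening: 0.629
grip_force: 30.0
```

Emit:
carry_out --pt "0 0 0 1" --pt "0 0 0 1" --pt "0 0 0 1" --pt "0 0 0 1" --pt "0 0 0 1"

```text
t: 47.15
eef_pos: [557.8, 15.1, 61.3]
tcp_rot: [3.141, 0.002, 2.832]
ft_force: [-0.0, -0.8, -2.8]
opening: 0.628
grip_force: 30.0
```

Emit:
carry_out --pt "0 0 0 1" --pt "0 0 0 1" --pt "0 0 0 1" --pt "0 0 0 0" --pt "0 0 0 0"

```text
t: 47.65
eef_pos: [557.3, 15.1, 61.3]
tcp_rot: [-3.142, 0.001, 3.139]
ft_force: [0.1, 1.0, -2.6]
opening: 0.627
grip_force: 30.0
```

Emit:
carry_out --pt "0.1 0 -0.2 0" --pt "0.2 0 -0.2 0" --pt "0.2 0 0 0" --pt "0.1 0 0 0" --pt "0 0 0 0"

```text
t: 48.15
eef_pos: [587.9, 15.1, 41.0]
tcp_rot: [3.142, 0.001, -3.141]
ft_force: [-0.2, 0.6, -2.2]
opening: 0.63
grip_force: 30.0
```

Emit:
carry_out --pt "0.06 0 0 0" --pt "0.04 0 0 0" --pt "0 0 0 0" --pt "0 0 0 0" --pt "0 0 0 0"

```text
t: 48.65
eef_pos: [591.6, 15.2, 41.2]
tcp_rot: [3.141, -0.0, -3.141]
ft_force: [-2.6, -0.3, -0.3]
opening: 0.629
grip_force: 30.0
```

Emit:
carry_out --pt "0.04 0 0 0" --pt "0.04 0 0 0" --pt "0 0 0 0" --pt "0 0 0 0" --pt "0 0 0 0"

```text
t: 49.15
eef_pos: [595.7, 15.2, 41.2]
tcp_rot: [3.142, -0.0, -3.141]
ft_force: [-4.5, -0.5, -0.5]
opening: 0.631
grip_force: 30.0
```

Emit:
carry_out --pt "0.04 0 0 0" --pt "0.02 0 0 0" --pt "0 0 0 0" --pt "0 0 0 0" --pt "0 0 0 0"

```text
t: 49.65
eef_pos: [598.9, 15.2, 41.2]
tcp_rot: [3.142, 0.0, -3.141]
ft_force: [-4.8, 0.1, -0.8]
opening: 0.628
grip_force: 30.0
```

Emit:
carry_out --pt "0.03 0 0 0" --pt "0 0 0 0" --pt "0 0 0 0" --pt "0 0 0 0" --pt "0 0 0 0"

```text
t: 50.15
eef_pos: [599.5, 15.2, 41.1]
tcp_rot: [3.141, -0.002, -3.141]
ft_force: [-7.5, -0.3, 1.5]
opening: 0.629
grip_force: 30.0
```

Emit:
carry_out --pt "0.03 0 0 0" --pt "0 0 0 0" --pt "0 0 0 0" --pt "0 0 0 0" --pt "0 0 0 0"

```text
t: 50.65
eef_pos: [599.8, 15.3, 40.9]
tcp_rot: [3.141, -0.005, -3.141]
ft_force: [-13.4, 0.3, 4.4]
opening: 0.628
grip_force: 30.0
```

Router 2 is done too. Carrying it to the mat centre.

Emit:
carry_out --pt "-0.1 0 0 0" --pt "-0.3 0 0.1 0" --pt "-0.2 0 0.5 0" --pt "0 0 0.7 0" --pt "0 0 0.4 0"

```text
t: 51.15
eef_pos: [573.0, 15.1, 128.6]
tcp_rot: [-3.141, 0.004, -3.141]
ft_force: [0.1, -0.3, -1.7]
opening: 0.63
grip_force: 30.0
```

Emit:
carry_out --pt "-0.07 -0.8 0 -0.3" --pt "-0.07 -0.8 0 -0.3" --pt "-0.07 -0.8 0 -0.3" --pt "-0.07 -0.8 0 -0.3" --pt "-0.07 -0.8 0 -0.3"

```text
t: 51.65
eef_pos: [554.7, -186.8, 126.4]
tcp_rot: [-3.141, 0.002, 2.984]
ft_force: [0.7, -0.3, -3.4]
opening: 0.628
grip_force: 30.0
```

Emit:
carry_out --pt "-0.07 -0.8 0 -0.3" --pt "-0.07 -0.8 0 -0.3" --pt "-0.07 -0.8 0 -0.3" --pt "-0.07 -0.8 0 -0.3" --pt "-0.07 -0.8 0 -0.3"

```text
t: 52.15
eef_pos: [537.0, -387.0, 126.3]
tcp_rot: [-3.141, 0.002, 2.827]
ft_force: [0.6, 0.1, -1.9]
opening: 0.63
grip_force: 30.0
```

Emit:
carry_out --pt "0 0 0 0" --pt "0 0 0 0" --pt "0 0 0 0" --pt "0 0 0 0" --pt "0 0 0 0"

```text
t: 52.65
eef_pos: [537.3, -384.0, 126.4]
tcp_rot: [-3.142, 0.0, 2.829]
ft_force: [-0.1, -0.4, -2.5]
opening: 0.629
grip_force: 30.0
```

Run:
```python
from h import *
im=snap('top','t8.png')
r=router(im,'top',np.array([198,320])*.64,.6,v=155); print(np.round(r[0][0],3),r[0][1],r[1])
h=cv2.cvtColor(im,cv2.COLOR_RGB2HSV); m=((h[...,1]>70)&(h[...,2]>70)&(h[...,0]<40)).astype(np.uint8)
m,A,ce=comp(m,np.array([283,370])*.64); print('scraper',A,fitmask('top',m,[(160,40,34,34),(80,26,69,69)],[365,293,-.92]))
```

```text
[442.018 460.953   0.597] 78.208984375 976
scraper 967 (array([366.66455688, 292.66640949,  -0.90992428]), np.float64(107.318359375))
```

Emit:
carry_out --pt "-0.07 0.02 -0.5 0" --pt "0 0 -0.7 0" --pt "0 0 -0.6 0" --pt "0 0 -0.3 0" --pt "0 0 0 0"

```text
t: 53.2
eef_pos: [532.9, -383.0, 19.5]
tcp_rot: [3.14, -0.003, 2.828]
ft_force: [-0.5, -0.6, -1.7]
opening: 0.631
grip_force: 30.0
```

Emit:
carry_out --pt "0 0 -0.1 0" --pt "0 0 -0.02 0" --pt "0 0 0 0" --pt "0 0 0 0" --pt "0 0 0 0"

```text
t: 53.7
eef_pos: [533.5, -384.0, 15.8]
tcp_rot: [-3.141, 0.001, 2.828]
ft_force: [0.4, -0.4, -1.6]
opening: 0.633
grip_force: 30.0
```

Emit:
carry_out --pt "0 0 0 0" --pt "0 0 0 0" --pt "0 0 0 0" --pt "0 0 0 0" --pt "0 0 0 0" --fingers -0.6

```text
t: 54.2
eef_pos: [533.4, -383.9, 15.2]
tcp_rot: [3.142, 0.0, 2.828]
ft_force: [0.1, -0.4, -0.6]
opening: 0.799
grip_force: 0.0
```

Emit:
carry_out --pt "0 0 0.2 0" --pt "0 0 0.5 0" --pt "0 0 0.7 0" --pt "0 0 0.7 0" --pt "0 0 0.7 0"

```text
t: 54.7
eef_pos: [533.3, -383.7, 157.4]
tcp_rot: [-3.142, 0.0, 2.828]
ft_force: [0.3, 0.2, 0.7]
opening: 0.797
grip_force: 0.0
```

Emit:
carry_out --pt "-0.1 0.94 0 0.49" --pt "-0.1 0.94 0 0.49" --pt "-0.1 0.94 0 0.49" --pt "-0.1 0.94 0 0.49" --pt "-0.1 0.94 0 0.49" --fingers -1

```text
t: 55.2
eef_pos: [507.9, -147.2, 156.0]
tcp_rot: [-3.141, 0.001, 3.086]
ft_force: [1.2, 0.5, 0.0]
opening: 0.998
grip_force: 0.0
```

Emit:
carry_out --pt "-0.1 0.94 0 0.49" --pt "-0.1 0.94 0 0.49" --pt "-0.1 0.94 0 0.49" --pt "-0.1 0.94 0 0.49" --pt "-0.1 0.94 0 0.49"

```text
t: 55.7
eef_pos: [483.0, 88.0, 156.0]
tcp_rot: [-3.141, 0.001, -2.94]
ft_force: [0.6, 0.2, -0.0]
opening: 0.997
grip_force: 0.0
```

Emit:
carry_out --pt "-0.1 0.94 0 0.49" --pt "-0.1 0.94 0 0.49" --pt "-0.1 0.94 0 0.49" --pt "-0.1 0.94 0 0.49" --pt "-0.1 0.94 0 0.49"

```text
t: 56.2
eef_pos: [457.8, 323.2, 156.1]
tcp_rot: [3.141, 0.001, -2.683]
ft_force: [1.4, -0.1, 0.5]
opening: 1.003
grip_force: 0.0
```

Emit:
carry_out --pt "-0.1 0.94 0 0.49" --pt "-0.1 0.94 0 0.49" --pt "-0.1 0.94 0 0.49" --pt "0 0 0 0" --pt "0 0 0 0"

```text
t: 56.7
eef_pos: [442.7, 462.7, 155.3]
tcp_rot: [-3.142, -0.0, -2.53]
ft_force: [-0.4, -0.6, 0.1]
opening: 0.997
grip_force: 0.0
```

Emit:
carry_out --pt "0 0 0 0" --pt "0 0 0 0" --pt "0 0 0 0" --pt "0 0 0 0" --pt "0 0 0 0"

```text
t: 57.2
eef_pos: [443.6, 461.8, 155.3]
tcp_rot: [3.141, 0.0, -2.532]
ft_force: [-0.4, -0.6, 0.2]
opening: 0.999
grip_force: 0.0
```

Run:
```python
from h import *
im=snap('top','t9.png'); sc=snap('scene','s9.png'); s0=cv2.imread('pics/sc0.png')
c=px('scene',[[442,461,18]])[0].astype(int); print('px',c)
a=cv2.absdiff(sc[:,:,::-1],s0)[c[1]-15:c[1]+30,c[0]-20:c[0]+25].max(2); print('diff from start',a.mean(),(a>60).sum())
S=4
cv2.imwrite('pics/s9c.png',cv2.resize(sc[c[1]-70:c[1]+50,c[0]-80:c[0]+80],None,fx=S,fy=S,interpolation=cv2.INTER_CUBIC)[:,:,::-1])
for q in([504,-473,40],[533,-384,40]):
    r=router(im,'top',px('top',[q])[0],-.312,z=4,v=155); print(np.round(r[0][0],3),r[0][1],r[1])
```

```text
px [372 235]
diff from start 4.4306172839506175 0
[ 5.04343e+02 -4.73471e+02 -3.23000e-01] 110.705078125 1066
[ 5.28310e+02 -3.60019e+02 -3.24000e-01] 90.140625 996
```

View pics/s9c.png

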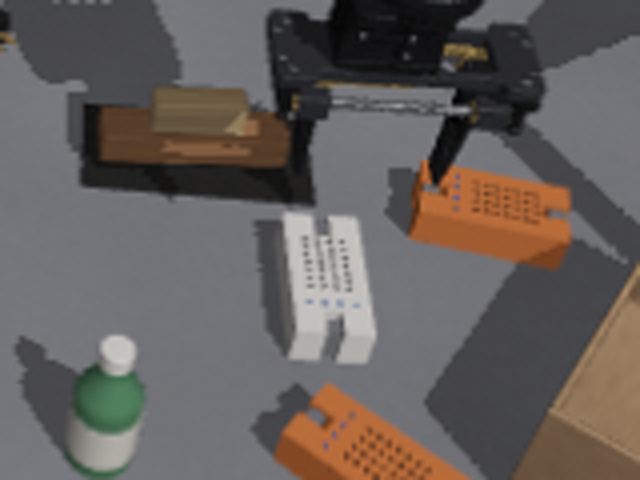

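The white router (lamps at its near end, crop (325,290)) has not moved since the start. Both orange look-alikes are well clear of the fingers. Router 2 on the mat was knocked about 24 mm to (528,−360) but is still fully on the mat. Grasping router 3.

Emit:
carry_out --pt "-0.03 -0.02 -0.4 -0.08" --pt "0 0 -0.6 0" --pt "0 0 -0.7 0" --pt "0 0 -0.6 0" --pt "0 0 -0.3 0"

```text
t: 57.8
eef_pos: [441.1, 460.5, 22.7]
tcp_rot: [-3.141, -0.003, -2.54]
ft_force: [-0.3, 0.5, 0.3]
opening: 1.001
grip_force: 0.0
```

Emit:
carry_out --pt "0 0 -0.2 0" --pt "0 0 -0.1 0" --pt "0 0 0 0" --pt "0 0 0 0" --pt "0 0 0 0"

```text
t: 58.3
eef_pos: [442.2, 461.5, 11.2]
tcp_rot: [3.141, 0.002, -2.54]
ft_force: [-0.8, 0.7, -0.4]
opening: 0.997
grip_force: 0.0
```

Emit:
carry_out --pt "0 0 0 0" --pt "0 0 0 0" --pt "0 0 0 0" --pt "0 0 0 0" --pt "0 0 0 0" --fingers 1

```text
t: 58.8
eef_pos: [441.9, 461.1, 10.2]
tcp_rot: [-3.142, -0.0, -2.54]
ft_force: [0.6, -2.3, -0.2]
opening: 0.636
grip_force: 0.9
```

Emit:
carry_out --pt "0 0 0 0" --pt "0 0 0.3 0" --pt "0 0 0.6 0" --pt "0 0 0.7 0" --pt "0 0 0.7 0"

```text
t: 59.3
eef_pos: [441.5, 461.0, 127.0]
tcp_rot: [3.141, -0.001, -2.54]
ft_force: [0.0, -0.4, -2.9]
opening: 0.626
grip_force: 30.0
```

Emit:
carry_out --pt "0.24 -0.89 0 -0.57" --pt "0.24 -0.89 0 -0.57" --pt "0.24 -0.89 0 -0.57" --pt "0.24 -0.89 0 -0.57" --pt "0.24 -0.89 0 -0.57"

```text
t: 59.8
eef_pos: [501.9, 237.0, 126.1]
tcp_rot: [3.141, 0.001, -2.841]
ft_force: [0.8, -0.5, -2.2]
opening: 0.633
grip_force: 30.0
```

Emit:
carry_out --pt "0.24 -0.89 0 -0.57" --pt "0.24 -0.89 0 -0.57" --pt "0.24 -0.89 0 -0.57" --pt "0.24 -0.89 0 -0.57" --pt "0.24 -0.89 0 -0.57"

```text
t: 60.3
eef_pos: [562.0, 14.3, 126.1]
tcp_rot: [3.141, 0.0, -3.139]
ft_force: [0.3, 0.3, -2.4]
opening: 0.628
grip_force: 30.0
```

Emit:
carry_out --pt "0 0 -0.3 0" --pt "0 0 -0.4 0" --pt "0 0 -0.4 0" --pt "0 0 0 0" --pt "0 0 0 0"

```text
t: 60.8
eef_pos: [561.9, 16.2, 70.9]
tcp_rot: [3.141, -0.0, -3.137]
ft_force: [0.5, -0.4, -2.1]
opening: 0.631
grip_force: 30.0
```

Emit:
carry_out --pt "0 0 0 0" --pt "0 0 0 0" --pt "0 0 0 0" --pt "0 0 0 0" --pt "0 0 0 0"

```text
t: 61.3
eef_pos: [561.9, 16.2, 70.4]
tcp_rot: [3.142, 0.0, -3.137]
ft_force: [0.9, 0.7, -3.3]
opening: 0.631
grip_force: 30.0
```

Emit:
carry_out --pt "0.1 -0.02 -0.35 -0.04" --pt "0.1 0 -0.23 0" --pt "0.18 0 0 0" --pt "0.1 0 0 0" --pt "0 0 0 0"

```text
t: 61.8
eef_pos: [586.6, 15.1, 41.1]
tcp_rot: [3.142, 0.001, -3.141]
ft_force: [0.1, 0.2, -3.5]
opening: 0.63
grip_force: 30.0
```

Emit:
carry_out --pt "0.06 0 0 0" --pt "0.04 0 0 0" --pt "0 0 0 0" --pt "0 0 0 0" --pt "0 0 0 0"

```text
t: 62.3
eef_pos: [590.8, 15.2, 41.2]
tcp_rot: [3.141, 0.0, -3.141]
ft_force: [-0.7, 0.1, -2.8]
opening: 0.635
grip_force: 30.0
```

Emit:
carry_out --pt "0.04 0 0 0" --pt "0.04 0 0 0" --pt "0 0 0 0" --pt "0 0 0 0" --pt "0 0 0 0"

```text
t: 62.8
eef_pos: [594.6, 15.2, 41.1]
tcp_rot: [3.141, -0.0, -3.141]
ft_force: [-5.1, 0.3, -1.0]
opening: 0.627
grip_force: 30.0
```

Emit:
carry_out --pt "0.03 0 0 0" --pt "0 0 0 0" --pt "0 0 0 0" --pt "0 0 0 0" --pt "0 0 0 0"

```text
t: 63.3
eef_pos: [596.3, 15.2, 41.1]
tcp_rot: [3.141, -0.0, -3.141]
ft_force: [-4.4, 1.2, -0.8]
opening: 0.631
grip_force: 30.0
```

Emit:
carry_out --pt "0.03 0 0 0" --pt "0 0 0 0" --pt "0 0 0 0" --pt "0 0 0 0" --pt "0 0 0 0"

```text
t: 63.8
eef_pos: [597.9, 15.2, 41.2]
tcp_rot: [3.141, 0.0, -3.141]
ft_force: [-3.5, 1.3, -1.3]
opening: 0.627
grip_force: 30.0
```

Emit:
carry_out --pt "0.03 0 0 0" --pt "0 0 0 0" --pt "0 0 0 0" --pt "0 0 0 0" --pt "0 0 0 0"

```text
t: 64.3
eef_pos: [598.9, 15.2, 41.1]
tcp_rot: [3.141, -0.001, -3.141]
ft_force: [-6.0, 1.4, -0.9]
opening: 0.629
grip_force: 30.0
```

Emit:
carry_out --pt "0.03 0 0 0" --pt "0 0 0 0" --pt "0 0 0 0" --pt "0 0 0 0" --pt "0 0 0 0"

```text
t: 64.8
eef_pos: [599.1, 15.4, 41.0]
tcp_rot: [3.141, -0.004, -3.141]
ft_force: [-11.9, 0.4, 2.8]
opening: 0.629
grip_force: 30.0
```

Emit:
carry_out --pt "0.02 0 0 0" --pt "0 0 0 0" --pt "0 0 0 0" --pt "0 0 0 0" --pt "0 0 0 0"

```text
t: 65.3
eef_pos: [599.3, 15.5, 40.9]
tcp_rot: [3.141, -0.006, -3.141]
ft_force: [-16.7, 1.1, 5.6]
opening: 0.631
grip_force: 30.0
```

Flush. Turning router 3 round.

Emit:
carry_out --pt "-0.1 0 0 0" --pt "-0.3 0 0 0" --pt "-0.3 0 0.1 0" --pt "-0.2 0 0.3 -1" --pt "0 0 0 -1"

```text
t: 65.8
eef_pos: [557.2, 15.0, 62.7]
tcp_rot: [3.141, 0.003, 2.929]
ft_force: [0.9, -0.4, -3.1]
opening: 0.63
grip_force: 30.0
```

Emit:
carry_out --pt "0 0 0 -1" --pt "0 0 0 -1" --pt "0 0 0 -1" --pt "0 0 0 -1" --pt "0 0 0 -1"

```text
t: 66.3
eef_pos: [557.8, 15.0, 61.4]
tcp_rot: [3.14, 0.002, 2.405]
ft_force: [0.5, -0.1, -3.0]
opening: 0.631
grip_force: 30.0
```

Emit:
carry_out --pt "0 0 0 -1" --pt "0 0 0 -1" --pt "0 0 0 -1" --pt "0 0 0 -1" --pt "0 0 0 -1"

```text
t: 66.8
eef_pos: [557.9, 15.0, 61.4]
tcp_rot: [3.139, 0.001, 1.881]
ft_force: [0.2, 0.8, -2.9]
opening: 0.63
grip_force: 30.0
```

Emit:
carry_out --pt "0 0 0 -1" --pt "0 0 0 -1" --pt "0 0 0 -1" --pt "0 0 0 -1" --pt "0 0 0 -1"

```text
t: 67.3
eef_pos: [557.8, 15.0, 61.4]
tcp_rot: [3.139, -0.0, 1.357]
ft_force: [-0.5, -0.1, -2.3]
opening: 0.633
grip_force: 30.0
```

Emit:
carry_out --pt "0 0 0 -1" --pt "0 0 0 -1" --pt "0 0 0 -1" --pt "0 0 0 -1" --pt "0 0 0 -1"

```text
t: 67.8
eef_pos: [557.8, 15.0, 61.4]
tcp_rot: [3.139, -0.001, 0.834]
ft_force: [-0.5, 0.2, -3.2]
opening: 0.627
grip_force: 30.0
```

Emit:
carry_out --pt "0 0 0 -1" --pt "0 0 0 -1" --pt "0 0 0 -1" --pt "0 0 0 -1" --pt "0 0 0 -1"

```text
t: 68.3
eef_pos: [557.8, 15.0, 61.4]
tcp_rot: [3.14, -0.002, 0.31]
ft_force: [0.4, 0.2, -2.5]
opening: 0.629
grip_force: 30.0
```

Emit:
carry_out --pt "0 0 0 -1" --pt "0 0 0 -1" --pt "0 0 0 -1" --pt "0 0 0 0" --pt "0 0 0 0"

```text
t: 68.8
eef_pos: [557.3, 15.1, 61.3]
tcp_rot: [3.141, -0.001, 0.004]
ft_force: [0.2, 0.6, -2.7]
opening: 0.626
grip_force: 30.0
```

Emit:
carry_out --pt "0.1 0 -0.2 -0.03" --pt "0.2 0 -0.2 0" --pt "0.2 0 0 0" --pt "0.1 0 0 0" --pt "0 0 0 0"

```text
t: 69.3
eef_pos: [587.8, 15.1, 40.6]
tcp_rot: [3.141, -0.0, -0.002]
ft_force: [0.5, -0.3, -3.2]
opening: 0.631
grip_force: 30.0
```

Emit:
carry_out --pt "0.06 0 0 0" --pt "0.04 0 0 0" --pt "0 0 0 0" --pt "0 0 0 0" --pt "0 0 0 0"

```text
t: 69.8
eef_pos: [591.6, 15.2, 41.1]
tcp_rot: [3.142, 0.0, -0.003]
ft_force: [-2.0, -0.2, -4.5]
opening: 0.631
grip_force: 30.0
```

Emit:
carry_out --pt "0.04 0 0 0" --pt "0.04 0 0 0" --pt "0 0 0 0" --pt "0 0 0 0" --pt "0 0 0 0"

```text
t: 70.3
eef_pos: [595.6, 15.2, 41.1]
tcp_rot: [3.142, 0.001, -0.003]
ft_force: [-5.3, -0.7, -2.2]
opening: 0.63
grip_force: 30.0
```

Emit:
carry_out --pt "0.04 0 0 0" --pt "0.02 0 0 0" --pt "0 0 0 0" --pt "0 0 0 0" --pt "0 0 0 0"

```text
t: 70.8
eef_pos: [598.8, 15.2, 41.1]
tcp_rot: [3.142, 0.0, -0.003]
ft_force: [-4.4, -0.3, -2.9]
opening: 0.627
grip_force: 30.0
```

Emit:
carry_out --pt "0.03 0 0 0" --pt "0 0 0 0" --pt "0 0 0 0" --pt "0 0 0 0" --pt "0 0 0 0"

```text
t: 71.3
eef_pos: [599.8, 15.2, 41.1]
tcp_rot: [-3.142, 0.001, -0.003]
ft_force: [-5.8, -0.1, -1.7]
opening: 0.63
grip_force: 30.0
```

Emit:
carry_out --pt "0.03 0 0 0" --pt "0 0 0 0" --pt "0 0 0 0" --pt "0 0 0 0" --pt "0 0 0 0"

```text
t: 71.8
eef_pos: [600.0, 15.4, 41.0]
tcp_rot: [-3.141, 0.004, -0.003]
ft_force: [-12.9, 0.4, 3.1]
opening: 0.627
grip_force: 30.0
```

Emit:
carry_out --pt "-0.1 0 0 0" --pt "-0.3 0 0.1 0" --pt "-0.2 0 0.5 0" --pt "0 0 0.7 0" --pt "0 0 0.4 0"

```text
t: 72.3
eef_pos: [573.2, 15.1, 128.8]
tcp_rot: [3.141, -0.005, -0.002]
ft_force: [1.3, 0.2, -2.8]
opening: 0.634
grip_force: 30.0
```

Emit:
carry_out --pt "-0.02 -0.75 0 -0.37" --pt "-0.02 -0.75 0 -0.37" --pt "-0.02 -0.75 0 -0.37" --pt "-0.02 -0.75 0 -0.37" --pt "-0.02 -0.75 0 -0.37"

```text
t: 72.8
eef_pos: [567.5, -174.2, 126.7]
tcp_rot: [3.141, -0.003, -0.198]
ft_force: [0.8, -0.4, -2.3]
opening: 0.629
grip_force: 30.0
```

Emit:
carry_out --pt "-0.02 -0.75 0 -0.37" --pt "-0.02 -0.75 0 -0.37" --pt "-0.02 -0.75 0 -0.37" --pt "0 0 0 0" --pt "0 0 0 0"

```text
t: 73.3
eef_pos: [564.0, -285.8, 126.2]
tcp_rot: [3.141, -0.001, -0.314]
ft_force: [-0.0, 0.2, -3.9]
opening: 0.632
grip_force: 30.0
```

Emit:
carry_out --pt "0 0 0 0" --pt "0 0 0 0" --pt "0 0 0 0" --pt "0 0 0 0" --pt "0 0 0 0"

```text
t: 73.8
eef_pos: [564.0, -284.5, 126.2]
tcp_rot: [3.141, -0.0, -0.312]
ft_force: [-0.6, 0.3, -2.6]
opening: 0.63
grip_force: 30.0
```

Run:
```python
from h import *
im=snap('scene','s10.png'); o=im.copy()
c=px('scene',[[533,-383,30]])[0].astype(int); print(c)
x0,y0=c-[60,50]
S=6
v=cv2.resize(im[y0:y0+90,x0:x0+110],None,fx=S,fy=S,interpolation=cv2.INTER_CUBIC)
def dr(X,col):
    p=((px('scene',X)-[x0,y0]+.5)*S).astype(int); cv2.polylines(v,[p],True,col,1)
dr(np.array(box(180,280,4,4,533.5,-383,-.312))[[0,2,6,4]],(0,255,0))
dr(np.array(box(120,60,40,40,528.3,-360,-.324))[[0,2,6,4]],(255,0,0))
dr(np.array(box(120,60,4,4,565.1,-285,-.312))[[0,2,6,4]],(0,0,255))
cv2.imwrite('pics/s10c.png',v[:,:,::-1])
```

```text
[173 141]
```

View pics/s10c.png

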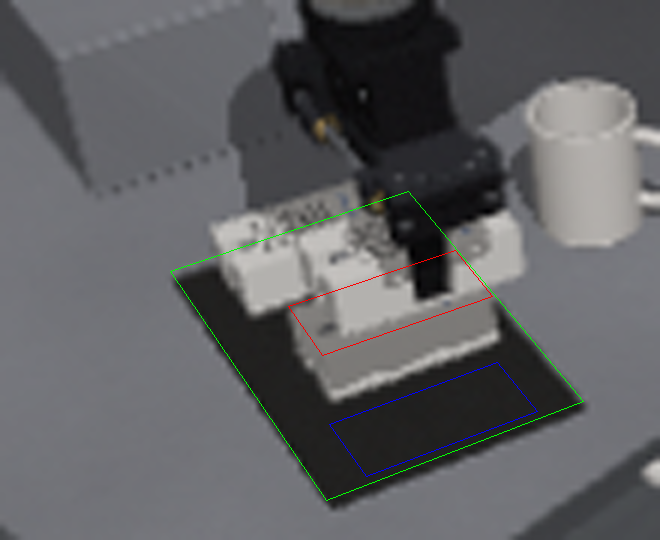

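The blue target footprint is clear of router 2, whose lower edge runs (335,400)–(500,340), and lies inside the mat. Lowering and releasing with a small opening.

Emit:
carry_out --pt "0.02 0.02 -0.5 0" --pt "0 0 -0.7 0" --pt "0 0 -0.6 0" --pt "0 0 -0.3 0" --pt "0 0 0 0"

```text
t: 74.35
eef_pos: [564.1, -283.4, 19.4]
tcp_rot: [-3.141, 0.003, -0.313]
ft_force: [0.2, 0.5, -3.0]
opening: 0.627
grip_force: 30.0
```

Emit:
carry_out --pt "0 0 -0.1 0" --pt "0 0 -0.02 0" --pt "0 0 0 0" --pt "0 0 0 0" --pt "0 0 0 0"

```text
t: 74.85
eef_pos: [565.0, -284.0, 15.8]
tcp_rot: [3.141, -0.001, -0.313]
ft_force: [-0.4, -0.4, -2.6]
opening: 0.631
grip_force: 30.0
```

Emit:
carry_out --pt "0 0 0 0" --pt "0 0 0 0" --pt "0 0 0 0" --pt "0 0 0 0" --pt "0 0 0 0" --fingers -0.45

```text
t: 75.35
eef_pos: [564.9, -283.9, 15.2]
tcp_rot: [3.141, -0.0, -0.313]
ft_force: [0.7, 0.5, -0.1]
opening: 0.724
grip_force: 0.0
```

Emit:
carry_out --pt "0 0 0.2 0" --pt "0 0 0.5 0" --pt "0 0 0.7 0" --pt "0 0 0.7 0" --pt "0 0 0.7 0"

```text
t: 75.85
eef_pos: [564.7, -283.7, 157.3]
tcp_rot: [3.141, -0.0, -0.313]
ft_force: [1.4, -0.4, -0.1]
opening: 0.723
grip_force: 0.0
```

Emit:
carry_out --pt "0 0.8 0 0" --pt "0 0.9 0 0" --pt "0 0.9 0 0" --pt "0 0.9 0 0" --pt "0 0.9 0 0"

```text
t: 76.35
eef_pos: [564.6, -62.2, 156.1]
tcp_rot: [-3.142, -0.001, -0.313]
ft_force: [-0.1, -0.4, -0.2]
opening: 0.727
grip_force: 0.0
```

Emit:
carry_out --pt "0 0.9 0 0" --pt "0 0.9 0 0" --pt "0 0.9 0 0" --pt "0 0.9 0 0" --pt "0 0 0 0"

```text
t: 76.85
eef_pos: [564.4, 120.6, 156.0]
tcp_rot: [-3.141, -0.001, -0.308]
ft_force: [-0.2, 0.0, -0.5]
opening: 0.73
grip_force: 0.0
```

Run:
```python
from h import *
im=snap('top','t11.png')
a=-.312
for q in([504,-473,40],[528,-360,40],[565,-283,40]):
    r=router(im,'top',px('top',[q])[0],-.312,z=4,v=155); p=r[0][0][:2]-[533.5,-383]
    print(np.round(r[0][0],3),r[0][1],r[1],'mat',p@[np.cos(a),np.sin(a)],p@[-np.sin(a),np.cos(a)])
h=cv2.cvtColor(im,cv2.COLOR_RGB2HSV); m=((h[...,1]>70)&(h[...,2]>70)&(h[...,0]<40)).astype(np.uint8)
m,A,ce=comp(m,np.array([283,370])*.64); print('scraper',A,fitmask('top',m,[(160,40,34,34),(80,26,69,69)],[365,293,-.92]))
d=cv2.resize(im[60:300,50:500],(800,427),interpolation=cv2.INTER_CUBIC); cv2.imwrite('pics/t11c.png',d[:,:,::-1])
```

```text
[ 5.03619e+02 -4.73471e+02 -3.36000e-01] 188.861328125 1156 mat -0.6675538575614788 -95.2753044836765
[ 537.892 -324.429    0.686] 1314.875 2262 mat -13.799086002224216 57.09114682007404
[ 537.892 -324.429    0.686] 1314.875 2262 mat -13.799086002224216 57.09114682007404
scraper 16806 (array([358.76251715, 262.72875258,  -0.47582249]), np.float64(15934.875))
```

View pics/t11c.png

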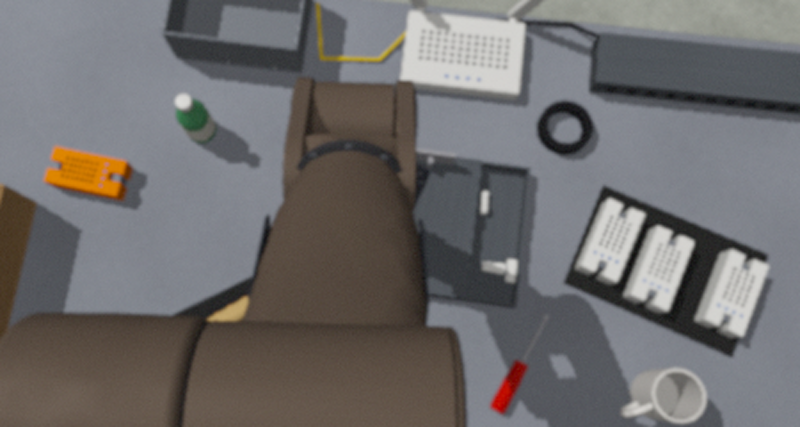

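All three routers lie upright on the mat, at crop (610,240), (660,268) and (733,293), and the chips are in the trough. A quick numeric check of the scraper, then hand in.

Run:
```python
from h import *
im=snap('scene','s12.png')
def fit(im):
    h=cv2.cvtColor(im,cv2.COLOR_RGB2HSV); m=((h[...,1]>70)&(h[...,2]>60)&(h[...,0]<25)).astype(np.uint8)
    m,A,ce=comp(m,px('scene',[[367,293,35]])[0]); return A,ce
print(fit(im), fit(cv2.imread('pics/s9.png')[:,:,::-1].copy()),px('scene',[[367,293,35]])[0])
c=px('scene',[[565,-284,40],[528,-360,40],[504,-473,40]]); print(c)
```

```text
(np.int32(776), array([340.48840206, 197.31314433])) (np.int32(764), array([340.40445026, 197.16753927])) [340.4148386  194.70714389]
[[183.72376988 153.05634449]
 [177.72270667 140.70840107]
 [163.82079553 127.25351436]]
```

```bash
python3 -c "
from cell import env
print(env.job_done())"
```

```text
the job is handed in; nothing more can be done
None
```

The job is handed in, but no verdict came back: by the last pictures and force readings, the three chips are in the trough, all six tabs were pushed home, the three routers lie upright on the mat and the scraper is back on its rest.

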